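# Load a culture dish and dock its carrier under the imaging bridge

## Task

Put the small culture dish flat into the white ring on the blue carrier, then slide the loaded carrier by its yellow tab into the mouth of the low imaging bridge until the sprung stop hidden inside is pressed well in, and let go. Go in gently: do not ram the stop or jam the guides, let neither carrier nor dish touch the underside of the roof, and leave everything else where it is.

Things in the scene. Friction and masses are not known exactly. Their poses are not given: they have to be found in the camera images.
- dish_center (a point): Small round culture dish, clear rim, amber filling, 34 mm across, 11 mm high, about 30 g; this point is its centre, 5.5 mm over its underside. It lies on the worktop to the right. A black lens cap and a grey filter ring of like size lie near it (the three swap places); they are not part of the job.
- nest (a point): Centre of the nest floor on the carrier, at [10, 0, 6] mm in its frame: the plate's top, 6 mm above the worktop, inside a white ring (inner diameter 40 mm, outer 48 mm) that stands 3 mm above the plate. A dish seated here stands 8 mm above the ring, its top 17 mm above the worktop. Axes as the carrier's.
- handle (a point): Middle of the yellow upright grip tab on the carrier, at [-100, 0, 28] mm in its frame: 10 mm thick along the carrier's y, 32 mm long along x, from 6 to 43 mm above the worktop. Grip it from above, closing along the carrier's y. Axes as the carrier's.
- carrier: Loose blue plastic carrier, 0.3 to 0.45 kg, standing on the worktop in front of the bridge; it slides there. Origin: centre of the underside of its plate, 110 mm (x) by 80 mm (y) by 6 mm. Its +x edge, 55 mm from the origin, goes in first; towards -x a 34 mm wide tongue carries the yellow tab and ends 120 mm from the origin.
- bridge: Fixed imaging bridge: two guide walls, back wall, white roof. Origin: on the worktop, centre of the mouth (roof's front edge). The channel runs along +x, 0 to 150 mm, 86 mm wide; in front grey horns 14 mm high flare it to about 106 mm at x = -32 mm. Outside 114 mm wide; roof top 36 mm above the worktop, fittings to 52 mm further back. The carrier goes in with its x along this x.
- bridge_roof: The white roof of the bridge (the overhang), same origin and axes as the bridge; its underside is 24 mm above the worktop, from x = 0 to 150 mm. Neither carrier nor dish may touch it.
- stop_pad (a joint): How far the stop's sprung rubber pad is pressed, m: 0 free, 0.008 hard end, beyond which force rises steeply. It stands in mid-channel where the carrier's leading edge meets it; its place is not reported: first touch 65 to 105 mm inside the mouth, to be felt. Spring 0.6 N at first touch, 2 N fully in, less than the carrier's friction (a few N), so a carrier let go stays.
- lens_cap: Black lens cap, 37 mm across, 12 mm high, bystander. Origin: centre of its underside.
- filter_ring: Grey filter ring with blue glass, 36 mm across, 12 mm high, bystander. Origin: centre of its underside.
- dish: The culture dish (see dish_center). Origin: centre of its underside, z up.
- lab_timer: White bench timer, 66 mm, bystander at the right of the bridge. Origin: centre of its underside.
- vial_a: Vial with black cap, 23 mm across, 56 mm high, bystander. Origin: centre of its underside.
- vial_b: Vial with white cap, 23 mm across, 56 mm high, bystander. Origin: centre of its underside.
- note_pad: Note pad, 106 x 76 x 12 mm, bystander at the far right. Origin: centre of its underside.
- marker: Red and white marker pen, 135 mm long, bystander at the right. Origin: centre of its underside.
There are look-alikes about, which are no part of the job. Of the things that look like the bridge, the larger one is meant.

How it is judged:
On the way, in this order (a step that is already met when the one before it is completed fails the run):
1. the dish lies flat in the carrier's ring while the carrier is still outside the bridge (horizontal distance between dish and nest below 0.005 m and z of dish in the frame of nest below 0.0018 m and x of nest in the frame of bridge below -0.02 m), for 0.2 s.
2. the loaded carrier stands between the guides with the stop pad pressed at least 2.5 mm (value of joint stop_pad above 0.0025 m and x of nest in the frame of bridge above 0.012 m and angle between the x axis of carrier and the x axis of bridge, either way round below 0.1 rad), for 0.2 s.
At the end, for the whole second after the job is handed in: The dish lies flat in the carrier's ring (within 5 mm of its centre), the carrier stands flat on the worktop between the bridge's guides (axes within 0.1 rad, nest at least 12 mm inside the mouth), keeps the stop pad pressed by at least 2.5 mm of its 8 mm, and all is released and at rest (all of step 2 and height (world z) of carrier below 0.002 m and angle between carrier's own z axis and vertical below 0.03 rad and horizontal distance between dish and nest below 0.005 m and z of dish in the frame of nest below 0.0018 m and angle between dish's own z axis and vertical below 0.06 rad and linear speed of each of carrier, dish below 0.01 m/s); the robot touches nothing.
It fails at once if the carrier or the dish presses on the underside of the roof with more than 1 N (contact force between any of carrier, dish and bridge_roof above 1 N).
It fails at once if the carrier pushes on the stop with more than 15 N (contact force between carrier and stop_pad above 15 N).
It fails at once if the carrier jams on the guides with more than 15 N (contact force between carrier and bridge above 15 N).
It fails at once if the robot pushes on the bridge with more than 10 N (contact force between the arm and bridge above 10 N).
It fails at once if a bystander is moved by more than 20 mm (distance of any of lens_cap, filter_ring, lab_timer, vial_a, vial_b, note_pad, marker from where it was at the start of the episode above 0.02 m).
It also fails if it takes over 58 s, if anything falls off the work surface, if the arm or the gripper's body presses on something with over 40 N, if the wrist force passes 120 N, or if a joint passes its speed limit or range.

## Robot

A 7-joint arm with a two-finger parallel gripper is mounted at the origin on a cart in front of the work surface, level with it; the furniture and walls round the work are solid. World frame = base frame: x ahead of the robot, y to its left, z up, the work surface at z = 0. Lengths are in m, angles in rad, forces in N, time in s.
With the tool pointing down it reaches from about 0.4 to 0.85 m from the base axis. Payload 10.4 kg.
Tool frame: the origin (TCP) lies at the very end of the fingers, on their centre line; the grasp point (between the pads) lies 19 mm behind it; z points along the fingers, y is the direction in which the jaws open and shut (so a half turn about z gives the same grasp; the last joint's range is limited). The gripper opens to 87 mm and grips with 3 to 60 N. Pads are 19 mm wide; open, the fingers measure 117 mm over their backs; the gripper's body (75 mm by 190 mm) begins 51 mm behind the grasp point.
Start: joints at [1.267, 0.332, -0.065, 1.46, 0.022, 1.35, -0.088], TCP at [0.173, -0.601, 0.202] pointing down, gripper open.
Joint ranges: [-2.6, 2.6], [-0.5, 2.12], [-1.47, 1.34], [0.16, 2.42], [-1.27, 4.41], [0.06, 2.06], [-2.6, 2.6]. Speed limits (rad/s): [2.22, 2.22, 2.79, 2.79, 3.14, 3.14, 3.14].

## Interface

Orientations are given as a unit quaternion [x, y, z, w].
In Python, from bench import r, eyes, job gives the robot as it stands. The module is installed in compiled form; this text tells all that it offers.
- The arm moves only by the tool play_rows, never from a script. Its argument "motion" is a list of rows, each a list of 7 numbers: the shift along the tool's x, y, z as a fraction of full scale, then the turn, a rotation vector about the tool's x, y, z as a fraction of full scale, then the opening in per cent of the stroke, from 0 (shut) to 100 (fully open). A call has 1 to 5 rows; each row is the pose to reach, as a shift and turn from the pose commanded when the call began, along the tool's axes at that moment; what a row does not reach only later rows make up. Full scale, the value 1, is 0.2 m for a shift and 90 degrees for a turn. A row lasts 1/8 s, in which the tool goes at most 62.5 mm and 10.7 degrees, less where a joint would pass 70% of its speed; a pose out of reach is approached as far as the arm can. A call with a number of a shift or a turn outside -1 to 1 is refused whole. A call with a gripper value outside its range is refused whole. The fingers move at their own pace and stop on an object; "squeeze" is the grip in N (left out, the last holds). Time passes only in rows, so rows that repeat a pose let the fingers close. It gives the time, the measured TCP pose, the force and the opening at its end, in the units of the state.
- r.read_state(): the state, without advancing time (a new reading comes with each control period).
- eyes.camera(name): name is "side" or "top"; returns a dict with "image" (420x560x3 uint8, red, green, blue), "mtx" (3x3 intrinsics, pixels), "dist" ([k1, k2, p1, p2, k3] as OpenCV has them; the pictures are not rectified), "R" (3x3) and "t" (3): a world point X has camera coordinates R X + t. Camera axes: x right, y down, z forward; pixel columns grow to the right and rows downward; lengths in m; the calibration is good to about 2 mm. A picture is of the moment at which its call begins. There is no depth.
- job.close_job(): hands the job in, once; it reports no verdict.
Trained networks look in a picture, given as the dict that the camera call returned (one of the last four; its "shot" number tells which), for a name from the list of things; names that differ only in an ending like _2 or _b are one class to them, and where a whole thing is asked for, a point or a joint stands for the part that bears it (a point fixed in the world has none). Each returns a list of dicts, best first, with "p" (0 to 1); they miss things now and then, are a little off and sometimes report something else, mostly with a low value. They report only what shows in the picture. A call takes as long as a camera call. They do not tell look-alikes from the thing itself.
- eyes.regions_of(picture, label): "region" (420x560 bool, what is visible of it) and "xy" ([column, row] in pixels, amid what is visible of it).
- eyes.landmark_of(picture, label): "xy" ([column, row] in pixels: a listed point, or the origin of a listed thing).
The state is a dict: "time": time; "joint_positions": joint angles; "joint_vel": joint speeds; "joint_torque": joint torques, N m; "ee_pos": TCP position; "eef_rot": TCP orientation; "ft_force": force on the tool from outside, world axes, zero at the start; "torque": the same for the moment, N m; "width": finger opening in m.
Only numpy, scipy, OpenCV 4.12 (cv2) and the standard library are available. Lean on these libraries where they do the work, as an engineer would, in place of code of your own. Each camera call takes 0.05 s, during which the arm holds its last target. There are 200 camera calls.

## Working session

There is one attempt and no reset: what is moved stays moved. The work goes in short steps, Python scripts to look and compute and a tool call to move; the robot and the scene stay as the last step left them, time stands still between calls to the robot, and variables do not carry over. Pictures are saved under pics/ and viewed, about 8 in all and at most 12, crops included, and the job is handed in when it is done.

Besides the shell and the picture viewer there is one more tool, called in YAML: its name, and indented under it one key for each argument. play_rows: Moves the arm, as the interface text tells. Shift numbers are shares of 0.2 m and turn numbers shares of 90 degrees, none past 1 either way. Its arguments: {"type":"object","properties":{"motion":{"type":"array","items":{"type":"array","items":{"type":"number"}}},"squeeze":{"type":"number"}},"required":["motion"]}

```bash
mkdir -p pics; cat > h.py <<'E'
import numpy as np, cv2
from bench import r, eyes, job
def ray(c,px):
    u=cv2.undistortPoints(np.array([[px]],float),np.array(c["mtx"]),np.array(c["dist"]))[0,0]
    R=np.array(c["R"]);t=np.array(c["t"])
    return -R.T@t, R.T@np.array([u[0],u[1],1.])
def onz(c,px,z):
    o,d=ray(c,px); return o+d*(z-o[2])/d[2]
def proj(c,X):
    return cv2.projectPoints(np.array(X,float).reshape(-1,3),cv2.Rodrigues(np.array(c["R"]))[0],np.array(c["t"]),np.array(c["mtx"]),np.array(c["dist"]))[0][:,0]
def save(c,n,box=None,s=1):
    im=np.array(c["image"])[:,:,::-1]
    if box: im=im[box[1]:box[3],box[0]:box[2]]
    cv2.imwrite("pics/"+n,cv2.resize(im,None,fx=s,fy=s,interpolation=cv2.INTER_CUBIC))
E
python3 - <<'E'
from h import *
Z=dict(dish_center=.0055,nest=.006,handle=.028,carrier=0,bridge=0,lens_cap=0,filter_ring=0)
out=[]
for n in("top","side"):
    c=eyes.camera(n); out.append(np.array(c["image"])[:,:,::-1])
    save(c,n+"0.png",None,1.4)
    print(n,"cam at",ray(c,[280,210])[0].round(3))
    for l,z in Z.items():
        for d in eyes.landmark_of(c,l)[:3]:
            print(l,round(d["p"],2),np.round(d["xy"],1),onz(c,d["xy"],z)[:2].round(4))
s=r.read_state();print(s)
E
```

```text
top cam at [ 0.374 -0.101  1.176]
dish_center 0.53 [291.9 221.5] [ 0.5382 -0.1297]
nest 0.68 [203.6 222.9] [0.535  0.1039]
nest 0.32 [295.1 218.7] [ 0.5456 -0.1382]
handle 0.78 [204.7 263.7] [0.4266 0.0945]
handle 0.31 [211.2 175.6] [0.6581 0.0832]
carrier 0.81 [202.7 224.2] [0.5323 0.1072]
carrier 0.62 [351.6 162.1] [ 0.7011 -0.293 ]
bridge 0.7 [212.  175.5] [0.6653 0.0855]
bridge 0.56 [142.8 206.6] [0.5804 0.271 ]
lens_cap 0.75 [382.  281.1] [ 0.3821 -0.3626]
lens_cap 0.52 [304.  254.6] [ 0.4514 -0.1609]
filter_ring 0.58 [346.6 218.7] [ 0.546 -0.275]
side cam at [ 0.461 -1.408  0.852]
dish_center 0.5 [260.1 224.3] [ 0.5372 -0.1478]
nest 0.82 [251.6 185.1] [0.5239 0.0998]
nest 0.36 [221.  302.3] [ 0.4176 -0.486 ]
handle 0.66 [223.3 179.2] [0.4262 0.1106]
carrier 0.64 [253.9 189.5] [0.5307 0.0786]
bridge 0.8 [289.2 186.6] [0.6553 0.0888]
bridge 0.7 [265.1 162.7] [0.585  0.2817]
bridge 0.23 [211.1 273.4] [ 0.3908 -0.3646]
lens_cap 0.68 [225.9 231.1] [ 0.432  -0.1678]
filter_ring 0.54 [264.5 247.9] [ 0.5422 -0.2626]
{'time': 0.8, 'joint_positions': array([ 1.26739831,  0.3321844 , -0.06469175,  1.46008133,  0.02161884,
        1.34992747, -0.08848777]), 'joint_vel': array([-4.49382346e-05, -1.57172730e-03,  3.35863233e-04,  4.48431659e-04,
        5.37035525e-04, -2.37941411e-03,  1.01203816e-03]), 'joint_torque': array([ 1.96250871e-04, -6.22986603e+01,  2.48450803e-02, -3.90114892e+01,
       -6.10331492e-02,  3.11233266e-02, -2.40623854e-05]), 'ee_pos': array([ 0.1732145 , -0.6005427 ,  0.20219418]), 'eef_rot': array([9.90159440e-01, 1.39943853e-01, 5.52440667e-06, 4.71501786e-05]), 'ft_force': array([ 0.37306452, -0.27837738,  0.07153299]), 'torque': array([0.01726293, 0.02984937, 0.06195847]), 'width': 0.08710514496817992}
```

View pics/top0.png

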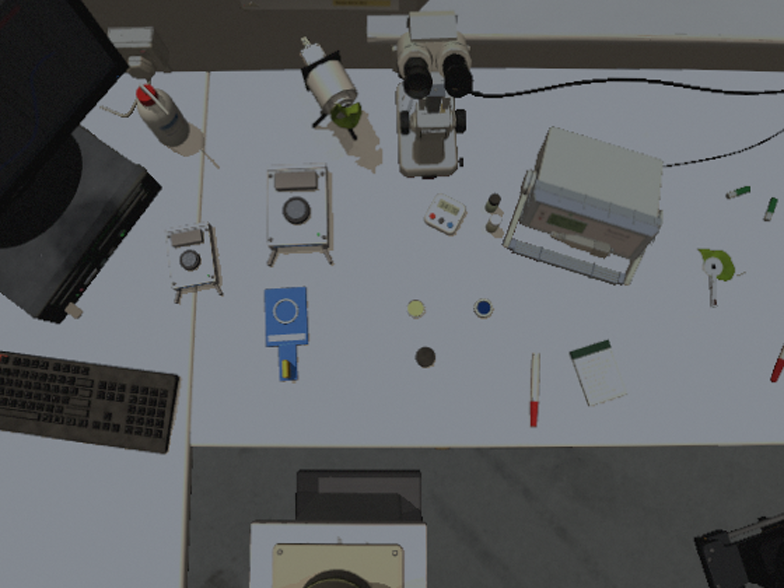

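View pics/side0.png

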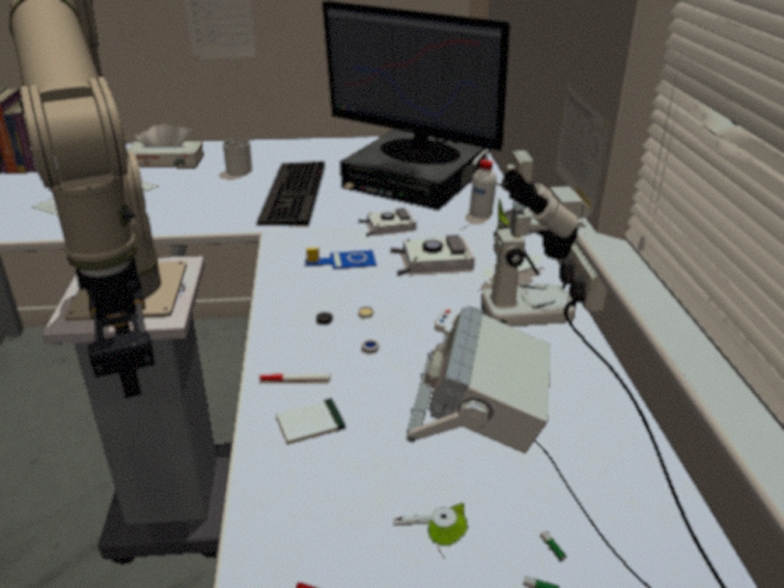

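The top view shows the amber dish at about (296,221), the black cap at (304,255) and the blue filter ring at (346,220), all in native pixels. The carrier is at (204,225). The larger bridge is at (212,147) and its smaller look-alike at (136,182). Next I'll refine these and make one enlarged confirmation crop.

```bash
cat > m.py <<'E'
from h import *
def blob(c,lo,hi,box):
    h=cv2.cvtColor(np.array(c["image"]),cv2.COLOR_RGB2HSV)
    m=cv2.inRange(h,np.array(lo),np.array(hi)); k=np.zeros_like(m);k[box[1]:box[3],box[0]:box[2]]=1
    return m*k
def rectw(c,m,z):
    ys,xs=np.nonzero(m); P=np.array([onz(c,(x,y),z)[:2] for x,y in zip(xs,ys)])
    return P
E
python3 - <<'E'
from m import *
t=eyes.camera("top"); s=eyes.camera("side")
save(t,"crop1.png",(170,105,370,285),4)
for n,c in(("top",t),("side",s)):
    for l,z in(("dish",.0055),("carrier",.006),("bridge",.036),("bridge_roof",.036),("handle",.043)):
        for d in eyes.regions_of(c,l)[:2]:
            m=np.array(d["region"]).astype(np.uint8)
            P=rectw(c,m,z).astype(np.float32)*1000
            if len(P)<5: continue
            print(n,l,round(d["p"],2),np.round(d["xy"],1),"n",len(P),"mean",P.mean(0).round(1),"rect",[np.round(q,1) for q in cv2.minAreaRect(P)])
b=blob(t,(100,120,60),(125,255,255),(180,200,230,280))
P=rectw(t,b,.006).astype(np.float32)*1000
print("blue",len(P),[np.round(q,1) for q in cv2.minAreaRect(P)])
# axis by centreline: rows
ys,xs=np.nonzero(b)
for y in np.unique(ys): print(y,xs[ys==y].min(),xs[ys==y].max(),end=" | ")
E
```

```text
top dish 0.5 [294.8 219.6] n 141 mean [ 543.  -141.1] rect [array([ 542.9, -141.2]), array([33.7, 32. ]), np.float64(44.5)]
top carrier 0.81 [206.1 231.8] n 1608 mean [509.7 101.6] rect [array([496.9, 103.5]), array([177.2,  82.7]), np.float64(1.2)]
top bridge 0.88 [210.8 147.6] n 2651 mean [733.   81.4] rect [array([722.4,  80.4]), array([195.3, 119.8]), np.float64(2.0)]
top bridge 0.57 [136.2 183.2] n 1542 mean [638.4 280.1] rect [array([630.3, 278.1]), array([146.4,  90.2]), np.float64(10.2)]
top bridge_roof 0.67 [133.  181.2] n 1349 mean [636.7 281.2] rect [array([636.9, 281.8]), array([116.6,  86.5]), np.float64(10.2)]
top bridge_roof 0.56 [212. 148.] n 2330 mean [732.   81.4] rect [array([732.6,  80.5]), array([153.8, 114.8]), np.float64(2.0)]
top handle 0.66 [202.7 231.5] n 1568 mean [505.5  95.6] rect [array([491.5,  95. ]), array([169.6,  77.9]), np.float64(3.6)]
top handle 0.56 [294.3 217. ] n 90 mean [ 539.1 -140.6] rect [array([ 539.4, -140.6]), array([23. , 25.8]), np.float64(89.6)]
side dish 0.71 [314.1 182.4] n 1264 mean [734.5 105.7] rect [array([726. , 113.4]), array
[... 1236 characters left out ...]
 222 190 218 | 223 190 218 | 224 190 218 | 225 190 218 | 226 190 218 | 227 190 218 | 228 190 218 | 229 190 218 | 230 190 218 | 231 190 218 | 232 190 218 | 233 190 218 | 234 190 219 | 235 190 219 | 236 190 219 | 237 190 219 | 238 190 219 | 239 190 219 | 240 219 219 | 241 219 219 | 242 219 219 | 243 190 219 | 244 190 219 | 245 191 219 | 246 191 211 | 247 199 210 | 248 199 210 | 249 199 210 | 250 199 210 | 251 200 210 | 252 200 211 | 253 200 211 | 254 200 211 | 255 200 211 | 256 200 211 | 257 200 211 | 258 200 211 | 259 200 211 | 260 200 211 | 261 200 211 | 262 200 211 | 263 200 211 | 264 200 211 | 265 200 211 | 266 200 211 | 267 200 211 | 268 200 211 | 269 200 211 | 270 200 211 | 271 200 206 |
```

View pics/crop1.png

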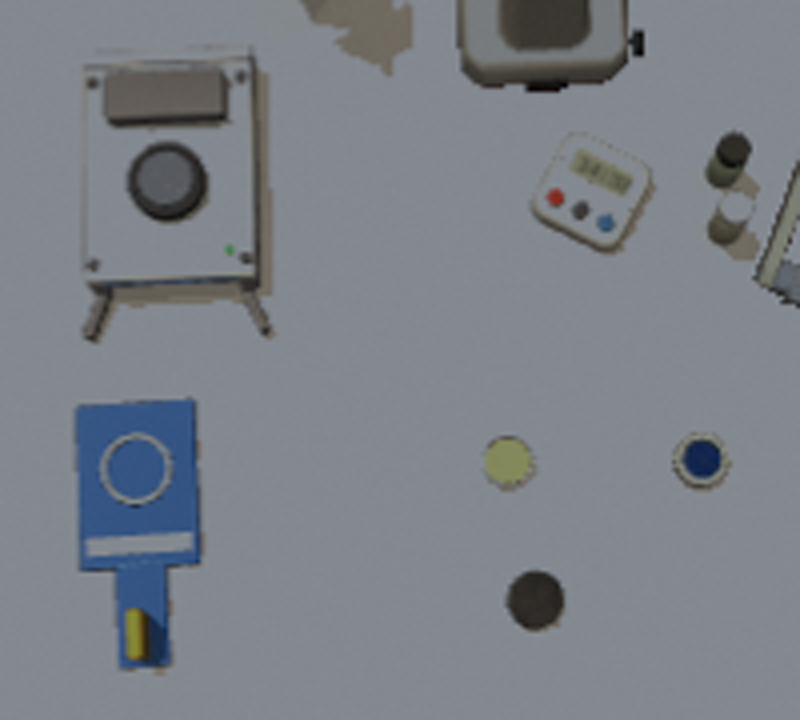

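```bash
cat > fit.py <<'E'
from m import *
from scipy.optimize import minimize
def rend(c,parts,p,box,S=8):
    x,y,a=p; R=np.array([[np.cos(a),-np.sin(a)],[np.sin(a),np.cos(a)]])
    im=np.zeros(((box[3]-box[1])*S,(box[2]-box[0])*S),np.uint8)
    for xy,z0,z1 in parts:
        w=np.array(xy)@R.T+[x,y]
        X=np.vstack([np.c_[w,np.full(len(w),z)] for z in(z0,z1)])
        q=(proj(c,X)-[box[0]-.5,box[1]-.5])*S-.5
        cv2.fillConvexPoly(im,cv2.convexHull(np.round(q*16).astype(np.int32)),255,shift=4)
    return cv2.resize(im,None,fx=1/S,fy=1/S,interpolation=cv2.INTER_AREA)/255.
def fit(c,parts,mask,box,p0,step=(.004,.004,.04)):
    M=(mask[box[1]:box[3],box[0]:box[2]]>0).astype(float)
    f=lambda p:((cv2.GaussianBlur(rend(c,parts,p,box)-M,(3,3),.7))**2).sum()
    sx=np.vstack([p0]+[np.array(p0)+np.eye(3)[i]*step[i] for i in range(3)])
    o=minimize(f,p0,method="Nelder-Mead",options=dict(initial_simplex=sx,xatol=1e-5,fatol=1e-3))
    return o.x,o.fun
rc=lambda a,b,h:[(a,-h),(b,-h),(b,h),(a,h)]
CAR=[(rc(-.055,.055,.04),0,.006),(rc(-.12,-.05,.017),0,.006)]
ci=lambda r:[(r*np.cos(t),r*np.sin(t)) for t in np.linspace(0,6.28,40)]
DISH=[(ci(.017),0,.011)]
ROOF=[(rc(0,.15,.057),.024,.036)]
def region(c,l,near,dmax=12):
    for d in eyes.regions_of(c,l):
        if np.hypot(*(np.array(d["xy"])-near))<dmax: return np.array(d["region"]).astype(np.uint8)
E
python3 - <<'E'
from fit import *
t=eyes.camera("top");s=eyes.camera("side")
for c,n in((t,"top"),(s,"side")):
    for nm,l,part,p0 in(("car","carrier",CAR,[.528,.1025,.055]),("dish","dish",DISH,[.541,-.140,0]),("roof","bridge_roof",ROOF,[.657,.078,.035])):
        ctr=proj(c,[p0[0]+(.075 if nm=="roof" else 0),p0[1],.01])[0]
        m=region(c,l,ctr,14)
        if m is None: print(n,nm,"none");continue
        b=np.array([max(0,ctr[0]-60),max(0,ctr[1]-60),ctr[0]+60,ctr[1]+60]).astype(int)
        x,f=fit(c,part,m,b,p0); print(n,nm,(x[:2]*1000).round(1),np.degrees(x[2]).round(2),round(f,1),m.sum())
    h=cv2.cvtColor(np.array(c["image"]),cv2.COLOR_RGB2HSV); q=proj(c,[.5378,.103,.009])[0]
    print(n,"ringproj",q)
# blue+white in the hull for top: fill holes of blue mask
b=blob(t,(100,100,50),(125,255,255),(180,200,230,280))
cn,_=cv2.findContours(cv2.morphologyEx(b,cv2.MORPH_CLOSE,np.ones((5,5))),cv2.RETR_EXTERNAL,cv2.CHAIN_APPROX_NONE)
m=np.zeros_like(b);cv2.drawContours(m,[max(cn,key=cv2.contourArea)],-1,1,-1)
x,f=fit(t,CAR,m,(170,190,240,290),[.528,.1025,.055]);print("blue fit",(x[:2]*1000).round(1),np.degrees(x[2]).round(2),round(f,1))
h=cv2.cvtColor(np.array(t["image"]),cv2.COLOR_RGB2HSV)
d=blob(t,(20,50,60),(40,255,255),(285,210,310,235)); ys,xs=np.nonzero(d);print("amber",xs.mean(),ys.mean(),len(xs),onz(t,(xs.mean(),ys.mean()),.011))
# white ring: low-saturation pixels inside plate upper area
w=(h[:,:,1]<100)*1; w[:210]=0;w[236:]=0;w[:,:193]=0;w[:,216:]=0;ys,xs=np.nonzero(w);
e=cv2.fitEllipse(np.c_[xs,ys].astype(np.float32));print("ring",e,onz(t,e[0],.009))
E
```

```text
top car [528.1 103.9] 3.27 15.0 1571
top dish none
top roof [659.   80.4] 1.8 103.4 2195
top ringproj [203.76245807 221.68497051]
side car [524.6 105. ] -0.36 60.4 527
side dish none
side roof [655.5  80.6] 3.79 22.6 784
side ringproj [255.50300124 183.74440653]
blue fit [527.8 103. ] 3.73 22.0
amber 296.63366336633663 219.95049504950495 101 [ 0.541521   -0.14206401  0.011     ]
ring ((203.57192993164062, 221.73397827148438), (16.38265609741211, 16.741552352905273), 38.89815902709961) [0.53767034 0.10350281 0.009     ]
```

```bash
cat > go.py <<'E'
import sys
from h import *
from scipy.spatial.transform import Rotation as Ro
# usage: go.py x y z(mm) yaw(deg) -> shift/turn fractions from the present pose
x,y,z,w=map(float,sys.argv[1:5]); s=r.read_state()
R=Ro.from_quat(s["eef_rot"]); G=Ro.from_euler("z",w,degrees=True)*Ro.from_quat([1,0,0,0])
d=R.inv().apply(np.array([x,y,z])/1000-s["ee_pos"]); v=(R.inv()*G).as_rotvec()
print("t",round(s["time"],2),"pos",(s["ee_pos"]*1000).round(1),"F",np.round(s["ft_force"],1),"w",round(s["width"]*1000,1))
print("shift",(d/.2).round(4),"turn",(v/(np.pi/2)).round(4),"rows",round(max(np.linalg.norm(d)/.0625,np.degrees(np.linalg.norm(v))/10.7),1))
E
python3 go.py 541.5 -142 100 3.4
```

```text
t 1.8 pos [ 173.2 -600.6  202.2] F [ 0.7  0.1 -0.2] w 87.2
shift [ 2.4047 -1.6928  0.5108] turn [1.00e-04 0.00e+00 1.41e-01] rows 9.6
```

play_rows:
  motion:
    - [0.24, -0.17, 0.05, 0, 0, 0, 100]
    - [0.48, -0.34, 0.1, 0, 0, 0, 100]
    - [0.72, -0.51, 0.15, 0, 0, 0, 100]
    - [0.96, -0.68, 0.2, 0, 0, 0, 100]

```text
time: 2.3
ee_pos: [0.321, -0.4151, 0.1621]
eef_rot: [0.99, 0.14, 0.0, 0.0]
ft_force: [1.1, -0.7, -0.4]
width: 0.0869
```

play_rows:
  motion:
    - [0.24, -0.17, 0.05, 0, 0, 0.03, 100]
    - [0.48, -0.34, 0.1, 0, 0, 0.07, 100]
    - [0.72, -0.51, 0.15, 0, 0, 0.11, 100]
    - [0.96, -0.68, 0.2, 0, 0, 0.141, 100]

```text
time: 2.8
ee_pos: [0.4679, -0.2314, 0.1222]
eef_rot: [1.0, 0.029, 0.0, 0.0]
ft_force: [0.9, 0.1, 0.5]
width: 0.0871
```

```bash
python3 go.py 541.5 -142 60 3.4
```

```text
t 2.8 pos [ 467.9 -231.4  122.2] F [0.9 0.1 0.5] w 87.1
shift [ 0.393  -0.4252  0.311 ] turn [ 0.0004 -0.0004 -0.0014] rows 2.1
```

play_rows:
  motion:
    - [0.2, -0.21, 0.1, 0, 0, 0, 100]
    - [0.393, -0.425, 0.25, 0, 0, 0, 80]
    - [0.393, -0.425, 0.45, 0, 0, 0, 70]
    - [0.393, -0.425, 0.586, 0, 0, 0, 60]
    - [0.393, -0.425, 0.586, 0, 0, 0, 45]
  squeeze: 5

```text
time: 3.42
ee_pos: [0.5387, -0.1428, 0.0032]
eef_rot: [1.0, 0.03, -0.002, -0.001]
ft_force: [-0.3, -0.8, 0.1]
width: 0.0547
```

play_rows:
  motion:
    - [0, 0, 0, 0, 0, 0, 20]
    - [0, 0, 0, 0, 0, 0, 20]
    - [0, 0, 0, 0, 0, 0, 20]
    - [0, 0, 0, 0, 0, 0, 20]

```text
time: 3.92
ee_pos: [0.5405, -0.1435, 0.0055]
eef_rot: [1.0, 0.03, 0.0, 0.0]
ft_force: [0.1, -0.1, 0.8]
width: 0.0194
```

```bash
python3 - <<'E'
from h import *
t=eyes.camera("top");s=eyes.camera("side")
a=np.array(t["image"])[180:270,250:370,::-1];b=np.array(s["image"])[170:280,200:320,::-1]
f=lambda i:cv2.resize(i,(400,int(400*i.shape[0]/i.shape[1])),interpolation=cv2.INTER_CUBIC)
A,B=f(a),f(b);H=max(len(A),len(B))
A=cv2.copyMakeBorder(A,0,H-len(A),0,0,0);B=cv2.copyMakeBorder(B,0,H-len(B),0,0,0)
cv2.imwrite("pics/g1.png",np.hstack([A,B]))
print(r.read_state()["width"])
E
```

```text
0.01838186481786598
```

View pics/g1.png

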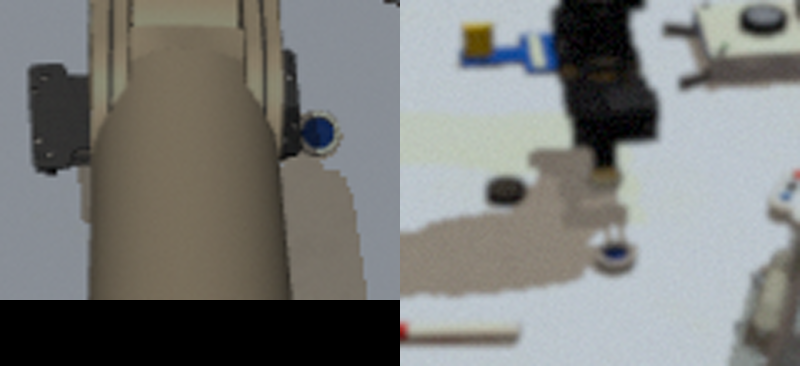

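The fingers closed past the dish's width (18 mm), so it isn't held. I'll open, lift clear and look.

play_rows:
  motion:
    - [0, 0, 0, 0, 0, 0, 60]
    - [0, 0, 0, 0, 0, 0, 60]
    - [0, 0, -0.3, 0, 0, 0, 70]
    - [-0.3, 0.3, -0.6, 0, 0, 0, 70]
    - [-0.6, 0.6, -0.6, 0, 0, 0, 70]

```text
time: 4.65
ee_pos: [0.4666, -0.2278, 0.116]
eef_rot: [1.0, 0.031, 0.002, 0.001]
ft_force: [-0.4, -1.7, -0.5]
width: 0.0575
```

```bash
cat > look.py <<'E'
from fit import *
def dishtop(c,box=(285,205,315,240)):
    d=blob(c,(20,50,60),(40,255,255),box); ys,xs=np.nonzero(d)
    return (len(xs),xs.mean().round(2),ys.mean().round(2),(onz(c,(xs.mean(),ys.mean()),.011)*1000).round(1)) if len(xs) else 0
E
python3 - <<'E'
from look import *
t=eyes.camera("top");s=eyes.camera("side")
print(dishtop(t)); print(dishtop(s,(245,205,280,240)))
a=np.array(t["image"])[180:270,250:370,::-1];b=np.array(s["image"])[170:260,200:320,::-1]
f=lambda i:cv2.resize(i,(400,300),interpolation=cv2.INTER_CUBIC)
cv2.imwrite("pics/g2.png",np.hstack([f(a),f(b)]))
E
```

```text
(102, np.float64(296.86), np.float64(219.98), array([ 541.4, -142.7,   11. ]))
(45, np.float64(260.76), np.float64(222.56), array([ 539.3, -146.6,   11. ]))
```

View pics/g2.png

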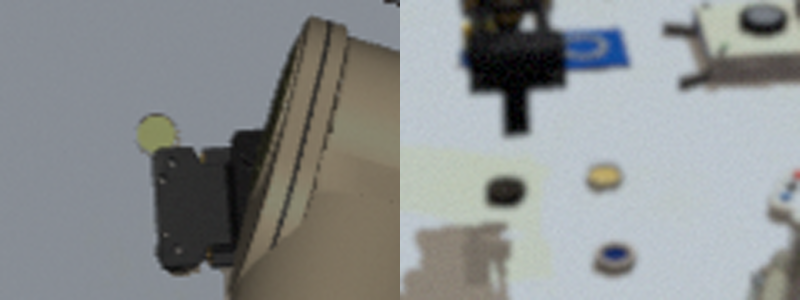

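```bash
python3 go.py 540.5 -143.5 3 3.4
```

```text
t 4.75 pos [ 462.1 -233.7  115. ] F [ 0.6 -0.4 -0.3] w 59.9
shift [ 0.414  -0.4331  0.5584] turn [ 0.0025 -0.     -0.0056] rows 2.6
```

play_rows:
  motion:
    - [0.2, -0.22, 0.1, 0, 0, 0, 60]
    - [0.414, -0.433, 0.2, 0, 0, 0, 60]
    - [0.414, -0.433, 0.4, 0, 0, 0, 60]
    - [0.414, -0.433, 0.55, 0, 0, 0, 60]
    - [0.414, -0.433, 0.558, 0, 0, 0, 60]

```text
time: 5.38
ee_pos: [0.5414, -0.1354, -0.0003]
eef_rot: [1.0, 0.03, -0.002, -0.001]
ft_force: [-0.1, 0.3, 0.6]
width: 0.0525
```

play_rows:
  motion:
    - [0, 0, 0, 0, 0, 0, 60]
    - [0, 0, 0.01, 0, 0, 0, 60]
    - [0, 0, 0.01, 0, 0, 0, 60]

```text
time: 5.75
ee_pos: [0.5437, -0.1362, 0.0006]
eef_rot: [1.0, 0.03, 0.001, 0.0]
ft_force: [-0.1, -0.8, 0.1]
width: 0.0519
```

```bash
python3 - <<'E'
from h import *
s=eyes.camera("side"); save(s,"g3.png",(225,180,305,240),8)
E
python3 go.py 540.5 -143.5 3 3.4
```

```text
t 5.8 pos [ 5.436e+02 -1.361e+02  5.000e-01] F [0.1 0.4 0.7] w 52.3
shift [-0.0175  0.0359 -0.0125] turn [ 0.0004 -0.0006 -0.0001] rows 0.1
```

View pics/g3.png

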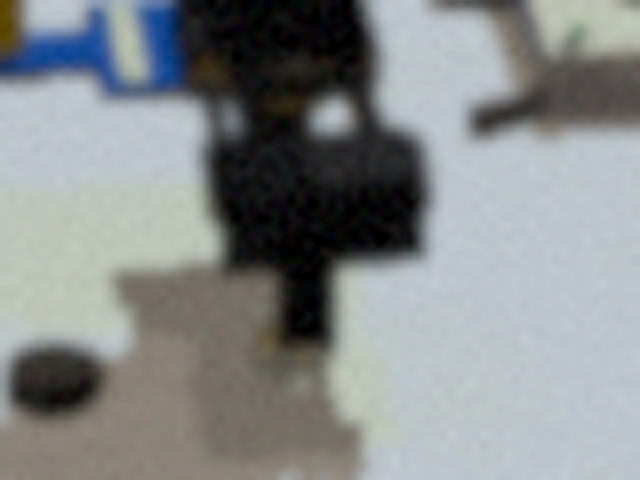

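```bash
python3 - <<'E'
from h import *
s=eyes.camera("side")
for X in([.5436,-.1627,0],[.5436,-.177,0],[.5436,-.1627,.01],[.5436,-.1627,.02],[.5436,-.1627,.03],[.5410,-.1427,0],[.5410,-.1427,.011]): print(X,((proj(s,X)[0]-[225,180])*8).round(0))
E
python3 go.py 540.5 -143.5 3 3.4
```

```text
[0.5436, -0.1627, 0] [300. 387.]
[0.5436, -0.177, 0] [303. 408.]
[0.5436, -0.1627, 0.01] [300. 366.]
[0.5436, -0.1627, 0.02] [300. 344.]
[0.5436, -0.1627, 0.03] [300. 322.]
[0.541, -0.1427, 0] [290. 358.]
[0.541, -0.1427, 0.011] [290. 335.]
t 5.85 pos [ 5.435e+02 -1.361e+02  4.000e-01] F [ 0.4 -0.6  0.1] w 52.1
shift [-0.0172  0.0362 -0.0132] turn [ 0.0003 -0.0005 -0.0001] rows 0.1
```

play_rows:
  motion:
    - [-0.017, 0.036, 0, 0, 0, 0, 60]
    - [-0.017, 0.036, 0, 0, 0, 0, 40]
    - [-0.017, 0.036, 0, 0, 0, 0, 35]

```text
time: 6.22
ee_pos: [0.5402, -0.1434, -0.0002]
eef_rot: [1.0, 0.029, 0.0, 0.0]
ft_force: [-0.4, 0.1, 0.2]
width: 0.0395
```

play_rows:
  motion:
    - [0, 0, 0, 0, 0, 0, 30]
    - [0, 0, 0, 0, 0, 0, 30]
    - [0, 0, 0, 0, 0, 0, 30]

```text
time: 6.6
ee_pos: [0.5403, -0.1432, -0.0002]
eef_rot: [1.0, 0.03, 0.0, 0.0]
ft_force: [0.2, -0.4, -0.2]
width: 0.0266
```

No table contact at TCP z≈0 and the fingers closed over the dish. In the side view the tips also sit well above the table, so the tips are physically higher than the reported TCP. I'll feel downward in small steps with the jaws straddling the dish.

play_rows:
  motion:
    - [0, 0, -0.03, 0, 0, 0, 62]
    - [0, 0, -0.03, 0, 0, 0, 62]
    - [0, 0, 0, 0, 0, 0, 62]
    - [0, 0, 0.015, 0, 0, 0, 62]
    - [0, 0, 0.03, 0, 0, 0, 62]

```text
time: 7.22
ee_pos: [0.54, -0.1432, -0.0067]
eef_rot: [1.0, 0.03, -0.0, -0.0]
ft_force: [0.9, 0.6, -0.5]
width: 0.0536
```

play_rows:
  motion:
    - [0, 0, 0.01, 0, 0, 0, 62]
    - [0, 0, 0.01, 0, 0, 0, 62]

```text
time: 7.48
ee_pos: [0.5401, -0.1432, -0.0084]
eef_rot: [1.0, 0.03, -0.0, -0.0]
ft_force: [-0.8, -0.6, 0.7]
width: 0.054
```

```bash
python3 - <<'E'
from look import *
s=eyes.camera("side")
t=eyes.camera("top")
a=np.array(s["image"])[190:240,230:300,::-1];b=np.array(t["image"])[180:250,250:345,::-1]
f=lambda i:cv2.resize(i,(400,300),interpolation=cv2.INTER_LANCZOS4)
cv2.imwrite("pics/g4.png",np.hstack([f(a),f(b)]))
st=r.read_state();print(st["ee_pos"],st["ft_force"],st["width"],dishtop(s,(245,205,280,240)))
E
```

```text
[ 0.54027875 -0.14327226 -0.00816278] [-0.18495565  0.08874097 -0.00461338] 0.053796637138631226 (4, np.float64(257.5), np.float64(222.25), array([ 529.5, -144. ,   11. ]))
```

View pics/g4.png

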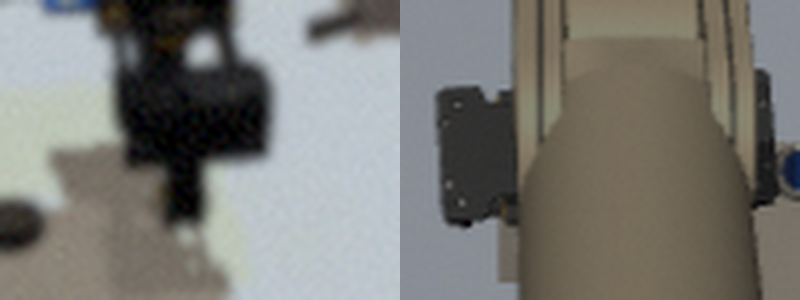

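play_rows:
  motion:
    - [0, 0, 0.015, 0, 0, 0, 62]
    - [0, 0, 0.03, 0, 0, 0, 62]
    - [0, 0, 0.03, 0, 0, 0, 62]

```text
time: 7.95
ee_pos: [0.5399, -0.1433, -0.0146]
eef_rot: [1.0, 0.03, -0.0, -0.0]
ft_force: [0.4, 0.1, 0.1]
width: 0.0539
```

play_rows:
  motion:
    - [0, 0, 0.01, 0, 0, 0, 62]
    - [0, 0, 0.01, 0, 0, 0, 62]

```text
time: 8.2
ee_pos: [0.5401, -0.1433, -0.0164]
eef_rot: [1.0, 0.03, -0.0, -0.0]
ft_force: [-0.2, -0.2, 0.4]
width: 0.054
```

play_rows:
  motion:
    - [0, 0, 0.01, 0, 0, 0, 62]
    - [0, 0, 0.01, 0, 0, 0, 62]

```text
time: 8.45
ee_pos: [0.5401, -0.1433, -0.0184]
eef_rot: [1.0, 0.03, -0.0, 0.0]
ft_force: [0.1, 0.1, -0.2]
width: 0.0536
```

play_rows:
  motion:
    - [0, 0, 0.005, 0, 0, 0, 62]
    - [0, 0, 0.005, 0, 0, 0, 62]

```text
time: 8.7
ee_pos: [0.5402, -0.1433, -0.0193]
eef_rot: [1.0, 0.03, -0.0, 0.0]
ft_force: [0.8, 0.2, 0.2]
width: 0.054
```

play_rows:
  motion:
    - [0, 0, 0.005, 0, 0, 0, 62]
    - [0, 0, 0.005, 0, 0, 0, 62]

```text
time: 8.95
ee_pos: [0.5403, -0.1433, -0.0199]
eef_rot: [1.0, 0.03, 0.0, 0.0]
ft_force: [-1.4, 0.4, 4.2]
width: 0.0536
```

play_rows:
  motion:
    - [0, 0, 0.005, 0, 0, 0, 62]
    - [0, 0, 0.005, 0, 0, 0, 62]

```text
time: 9.2
ee_pos: [0.5404, -0.1433, -0.02]
eef_rot: [1.0, 0.03, 0.0, 0.0]
ft_force: [-7.0, 1.1, 16.9]
width: 0.0538
```

Table contact comes at reported z = -20 mm, so the real tip is about 20 mm above the reported TCP. I'll use that offset from here on. Raising so the tips are at about 6 mm, then closing.

play_rows:
  motion:
    - [0, 0, -0.037, 0, 0, 0, 60]
    - [0, 0, -0.037, 0, 0, 0, 40]
    - [0, 0, -0.037, 0, 0, 0, 30]
    - [0, 0, -0.037, 0, 0, 0, 30]
    - [0, 0, -0.037, 0, 0, 0, 30]
  squeeze: 6

```text
time: 9.82
ee_pos: [0.5401, -0.1433, -0.0141]
eef_rot: [1.0, 0.03, -0.0, -0.0]
ft_force: [-0.5, 0.9, -0.3]
width: 0.0334
```

play_rows:
  motion:
    - [0, 0, 0, 0, 0, 0, 30]
    - [0, 0, 0, 0, 0, 0, 30]

```text
time: 10.07
ee_pos: [0.5402, -0.1433, -0.0139]
eef_rot: [1.0, 0.03, 0.0, 0.0]
ft_force: [0.9, -0.1, -0.5]
width: 0.0329
```

Holding at 33 mm. I'll release it once and look, so I can calibrate the camera against the tool where the dish is known to be centred in the jaws.

play_rows:
  motion:
    - [0, 0, 0, 0, 0, 0, 60]
    - [0, 0, 0, 0, 0, 0, 60]
    - [0, 0, -0.3, 0, 0, 0, 60]
    - [-0.3, 0.3, -0.5, 0, 0, 0, 60]
    - [-0.6, 0.6, -0.5, 0, 0, 0, 60]

```text
time: 10.7
ee_pos: [0.4621, -0.2329, 0.0824]
eef_rot: [1.0, 0.031, 0.002, 0.001]
ft_force: [0.6, -0.8, 0.2]
width: 0.0518
```

play_rows:
  motion:
    - [0, 0, 0, 0, 0, 0, 60]
    - [0, 0, 0, 0, 0, 0, 60]

```text
time: 10.95
ee_pos: [0.4616, -0.2318, 0.0803]
eef_rot: [1.0, 0.029, 0.0, 0.0]
ft_force: [-0.0, 1.0, 0.2]
width: 0.052
```

```bash
python3 - <<'E'
from look import *
for i in range(2):
    t=eyes.camera("top"); s=eyes.camera("side"); print(dishtop(t),dishtop(s,(245,205,280,240)))
w=np.array(t["image"]); h=cv2.cvtColor(w,cv2.COLOR_RGB2HSV)
E
python3 go.py 540.2 -143.3 6 3.4
```

```text
(104, np.float64(297.53), np.float64(220.12), array([ 541.1, -144.4,   11. ])) (44, np.float64(260.84), np.float64(222.59), array([ 539.6, -146.8,   11. ]))
(100, np.float64(297.08), np.float64(219.87), array([ 541.7, -143.2,   11. ])) (43, np.float64(260.88), np.float64(222.65), array([ 539.7, -147.1,   11. ]))
t 11.15 pos [ 462.1 -230.8   79.9] F [ 0.6 -0.3 -0.5] w 52.5
shift [ 0.4166 -0.4123  0.3697] turn [-0.0004  0.0001  0.0014] rows 2.2
```

play_rows:
  motion:
    - [0.2, -0.2, 0, 0, 0, 0, 60]
    - [0.422, -0.412, 0.1, 0, 0, 0, 60]
    - [0.422, -0.412, 0.25, 0, 0, 0, 60]
    - [0.422, -0.412, 0.4, 0, 0, 0, 60]
    - [0.422, -0.412, 0.465, 0, 0, 0, 60]

```text
time: 11.78
ee_pos: [0.5401, -0.1435, -0.0147]
eef_rot: [1.0, 0.03, -0.001, -0.001]
ft_force: [0.2, 0.2, 0.5]
width: 0.0519
```

play_rows:
  motion:
    - [0, 0, 0, 0, 0, 0, 60]
    - [0, 0, 0, 0, 0, 0, 60]

```text
time: 12.02
ee_pos: [0.5417, -0.1449, -0.0117]
eef_rot: [1.0, 0.03, 0.001, 0.0]
ft_force: [-0.6, -0.6, 0.1]
width: 0.052
```

```bash
python3 go.py 541.4 -143.3 -14 3.4
```

```text
t 12.03 pos [ 541.7 -144.9  -11.7] F [-0.6 -0.6  0.1] w 52.0
shift [-0.0012 -0.0079  0.0116] turn [ 0.0004 -0.001  -0.0001] rows 0.0
```

play_rows:
  motion:
    - [-0.001, -0.008, 0.01, 0, 0, 0, 50]
    - [-0.001, -0.008, 0.01, 0, 0, 0, 40]
    - [-0.001, -0.008, 0.01, 0, 0, 0, 30]
    - [-0.001, -0.008, 0.01, 0, 0, 0, 30]
    - [-0.001, -0.008, 0.01, 0, 0, 0, 30]
  squeeze: 8

```text
time: 12.65
ee_pos: [0.5407, -0.1432, -0.0146]
eef_rot: [1.0, 0.03, 0.0, 0.0]
ft_force: [-1.7, -0.3, 3.7]
width: 0.0329
```

play_rows:
  motion:
    - [0, 0, 0, 0, 0, 0, 30]
    - [0, 0, -0.05, 0, 0, 0, 30]
    - [0, 0, -0.2, 0, 0, 0, 30]
    - [0, 0, -0.35, 0, 0, 0, 30]
    - [0, 0, -0.35, 0, 0, 0, 30]

```text
time: 13.28
ee_pos: [0.5423, -0.1434, 0.0578]
eef_rot: [1.0, 0.03, 0.002, 0.001]
ft_force: [0.4, -0.5, -1.1]
width: 0.0329
```

```bash
python3 go.py 537.7 104.2 56 3.4
```

```text
t 13.28 pos [ 542.3 -143.4   57.8] F [ 0.4 -0.5 -1.1] w 32.9
shift [ 0.0505 -1.2374  0.0074] turn [ 0.001  -0.0027 -0.0001] rows 4.0
```

Contact force while closing (3.7 N at -14.6) shows the tips swing lower as the jaws close, so I have it by its base. I'll set it back and regrip about 4 mm higher so the fingers clear the ring.

play_rows:
  motion:
    - [0, 0, 0.15, 0, 0, 0, 30]
    - [0, 0, 0.3, 0, 0, 0, 30]
    - [0, 0, 0.345, 0, 0, 0, 30]
    - [0, 0, 0.345, 0, 0, 0, 55]
    - [0, 0, 0.33, 0, 0, 0, 55]

```text
time: 13.9
ee_pos: [0.541, -0.1432, -0.0101]
eef_rot: [1.0, 0.03, 0.0, 0.0]
ft_force: [0.1, 0.1, -0.0]
width: 0.0444
```

play_rows:
  motion:
    - [0, 0, -0.004, 0, 0, 0, 55]
    - [0, 0, -0.004, 0, 0, 0, 40]
    - [0, 0, -0.004, 0, 0, 0, 30]
    - [0, 0, -0.004, 0, 0, 0, 30]
    - [0, 0, -0.004, 0, 0, 0, 30]

```text
time: 14.52
ee_pos: [0.5406, -0.1432, -0.0099]
eef_rot: [1.0, 0.03, 0.0, 0.0]
ft_force: [-0.7, -0.7, 2.2]
width: 0.0321
```

```bash
python3 go.py 541 -143.4 -10 3.4
```

```text
t 14.53 pos [ 540.6 -143.2   -9.9] F [-0.7 -0.7  2.2] w 32.1
shift [0.0018 0.0012 0.0003] turn [ 0.0001 -0.0001 -0.    ] rows 0.0
```

play_rows:
  motion:
    - [0, 0, -0.03, 0, 0, 0, 30]
    - [0, 0, -0.1, 0, 0, 0, 30]
    - [0, 0, -0.25, 0, 0, 0, 30]
    - [0, 0, -0.3, 0, 0, 0, 30]
    - [0, 0, -0.3, 0, 0, 0, 30]

```text
time: 15.15
ee_pos: [0.5411, -0.1433, 0.0507]
eef_rot: [1.0, 0.03, 0.001, 0.0]
ft_force: [-0.2, 0.2, -1.2]
width: 0.032
```

```bash
python3 go.py 536.9 104.2 50 3.4
```

```text
t 15.15 pos [ 541.1 -143.3   50.7] F [-0.2  0.2 -1.2] w 32.0
shift [ 0.0525 -1.2368  0.0028] turn [ 0.0005 -0.001  -0.0001] rows 4.0
```

play_rows:
  motion:
    - [0.01, -0.2, 0, 0, 0, 0, 30]
    - [0.02, -0.45, 0, 0, 0, 0, 30]
    - [0.03, -0.7, 0, 0, 0, 0, 30]
    - [0.04, -0.9, 0, 0, 0, 0, 30]
    - [0.04, -0.95, 0, 0, 0, 0, 30]

```text
time: 15.78
ee_pos: [0.5363, 0.0502, 0.0491]
eef_rot: [0.999, 0.032, -0.001, -0.001]
ft_force: [-0.8, 0.1, -0.5]
width: 0.0318
```

play_rows:
  motion:
    - [0.006, -0.15, 0, 0, 0, 0, 30]
    - [0.012, -0.28, 0, 0, 0, 0, 30]
    - [0.012, -0.285, 0, 0, 0, 0, 30]
    - [0.012, -0.285, 0, 0, 0, 0, 30]

```text
time: 16.27
ee_pos: [0.5362, 0.1025, 0.0493]
eef_rot: [1.0, 0.029, -0.0, 0.0]
ft_force: [0.5, -0.1, -0.8]
width: 0.0317
```

```bash
python3 go.py 536.9 104.2 10 3.4; python3 - <<'E'
from h import *
s=eyes.camera("side"); save(s,"p1.png",(205,150,305,225),8)
E
```

```text
t 16.27 pos [536.2 102.5  49.3] F [ 0.5 -0.1 -0.8] w 31.7
shift [ 0.0043 -0.0084  0.1966] turn [ 0.0005  0.0006 -0.0008] rows 0.6
```

View pics/p1.png

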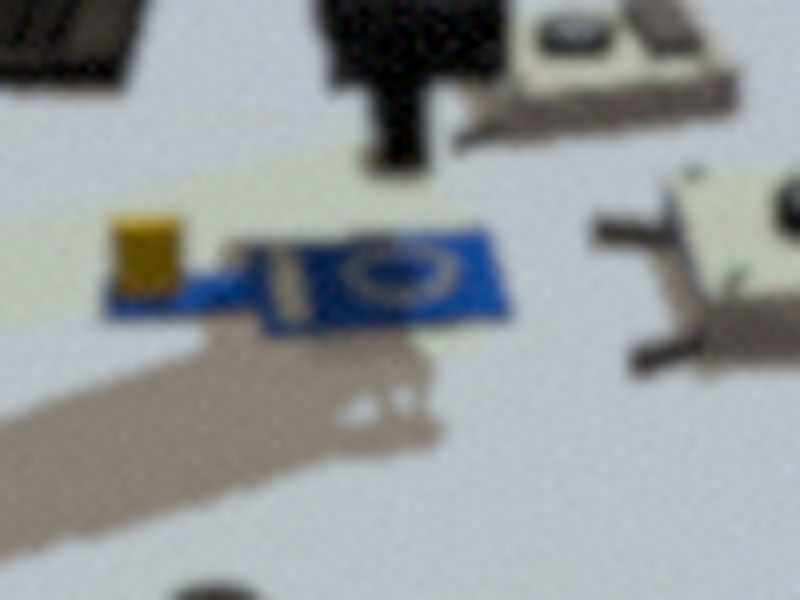

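play_rows:
  motion:
    - [0.003, -0.009, 0.05, 0, 0, 0, 30]
    - [0.003, -0.009, 0.13, 0, 0, 0, 30]
    - [0.003, -0.009, 0.2, 0, 0, 0, 30]
    - [0.003, -0.009, 0.215, 0, 0, 0, 30]
    - [0.003, -0.009, 0.215, 0, 0, 0, 30]

```text
time: 16.95
ee_pos: [0.5367, 0.106, 0.0067]
eef_rot: [1.0, 0.03, -0.0, -0.0]
ft_force: [-0.5, 0.3, -1.5]
width: 0.0321
```

```bash
python3 go.py 536.9 104.2 -3 3.4
```

```text
t 16.95 pos [536.7 106.    6.7] F [-0.5  0.3 -1.5] w 32.1
shift [0.0007 0.0088 0.0485] turn [-0.      0.0003  0.0001] rows 0.2
```

play_rows:
  motion:
    - [0.001, 0.009, 0.0, 0, 0, 0, 30]
    - [0.001, 0.009, 0.02, 0, 0, 0, 30]
    - [0.001, 0.009, 0.035, 0, 0, 0, 30]
    - [0.001, 0.009, 0.042, 0, 0, 0, 30]
    - [0.001, 0.009, 0.042, 0, 0, 0, 30]

```text
time: 17.58
ee_pos: [0.537, 0.1041, -0.0016]
eef_rot: [1.0, 0.03, -0.0, 0.0]
ft_force: [0.5, 0.4, -0.5]
width: 0.0319
```

play_rows:
  motion:
    - [0, 0, 0.004, 0, 0, 0, 30]
    - [0, 0, 0.008, 0, 0, 0, 30]
    - [0, 0, 0.008, 0, 0, 0, 30]

```text
time: 17.95
ee_pos: [0.5371, 0.1041, -0.0031]
eef_rot: [1.0, 0.03, -0.0, 0.0]
ft_force: [-0.5, 0.3, -0.3]
width: 0.0318
```

Below ring-top level with no contact, so the dish is inside the ring. A little lower, then release.

play_rows:
  motion:
    - [0, 0, 0.004, 0, 0, 0, 30]
    - [0, 0, 0.005, 0, 0, 0, 30]

```text
time: 18.2
ee_pos: [0.5372, 0.1041, -0.004]
eef_rot: [1.0, 0.03, 0.0, 0.0]
ft_force: [-1.5, -0.5, 1.2]
width: 0.0318
```

play_rows:
  motion:
    - [0, 0, 0, 0, 0, 0, 50]
    - [0, 0, 0, 0, 0, 0, 55]
    - [0, 0, 0, 0, 0, 0, 55]
    - [0, 0, -0.1, 0, 0, 0, 55]
    - [0, 0, -0.35, 0, 0, 0, 55]

```text
time: 18.82
ee_pos: [0.5357, 0.1039, 0.0661]
eef_rot: [1.0, 0.03, -0.002, 0.0]
ft_force: [1.0, -0.3, 0.8]
width: 0.0475
```

play_rows:
  motion:
    - [-0.3, 0, -0.1, 0, 0, 0, 55]
    - [-0.55, 0, -0.2, 0, 0, 0, 55]
    - [-0.55, 0, -0.2, 0, 0, 0, 55]

```text
time: 19.2
ee_pos: [0.4262, 0.0975, 0.1088]
eef_rot: [1.0, 0.03, 0.002, 0.001]
ft_force: [1.0, -0.3, 0.4]
width: 0.048
```

```bash
python3 - <<'E'
from look import *
t=eyes.camera("top"); s=eyes.camera("side")
a=np.array(t["image"])[110:280,160:290,::-1];b=np.array(s["image"])[150:225,205:305,::-1]
cv2.imwrite("pics/p2.png",np.hstack([cv2.resize(a,(459,600),interpolation=cv2.INTER_CUBIC),cv2.resize(b,(340,600*0+255),interpolation=cv2.INTER_CUBIC) if 0 else cv2.copyMakeBorder(cv2.resize(b,(340,255),interpolation=cv2.INTER_CUBIC),0,345,0,0,0)]))
print(dishtop(t,(190,205,220,240)),proj(t,[.5377,.1041,.017]))
E
python3 go.py 428 97.5 60 3.4
```

```text
(94, np.float64(202.9), np.float64(221.65), array([537.6, 104.9,  11. ])) [[202.82568952 221.30182831]]
t 19.3 pos [428.1  97.4 107.3] F [0.5 0.6 0.6] w 48.0
shift [-0.0013 -0.0005  0.2367] turn [ 0.0007 -0.0019 -0.0001] rows 0.8
```

View pics/p2.png

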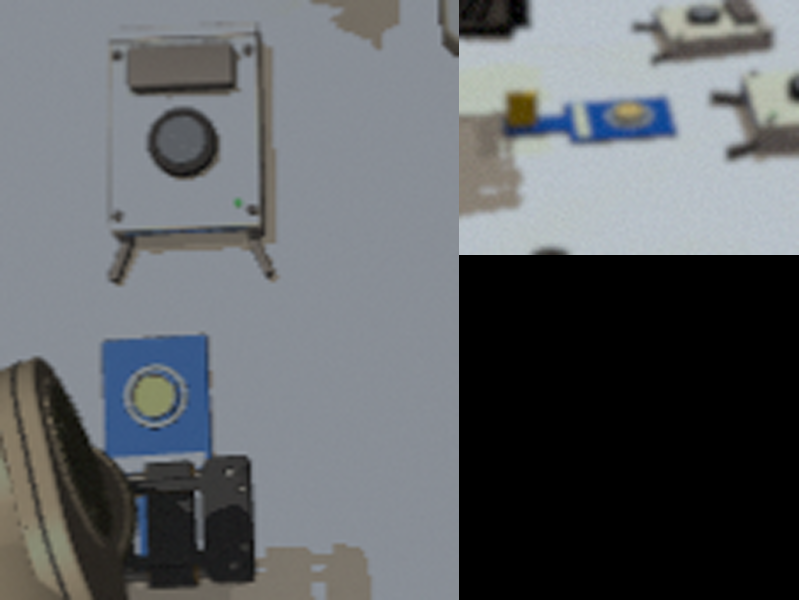

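Dish is centred in the ring: seen at (202.9,221.7), expected (202.8,221.3). Refining the bridge pose before gripping the tab.

```bash
python3 - <<'E'
from fit import *
t=eyes.camera("top"); s=eyes.camera("side")
ROOFT=[(rc(0,.15,.057),.036,.036)]
for c,n in((t,"top"),(s,"side")):
    ctr=proj(c,[.733,.081,.036])[0]; m=region(c,"bridge_roof",ctr,14)
    b=np.array([ctr[0]-50,ctr[1]-55,ctr[0]+50,ctr[1]+55]).astype(int)
    if m is not None:
        k=cv2.morphologyEx(m,cv2.MORPH_CLOSE,np.ones((5,5)));cn,_=cv2.findContours(k,cv2.RETR_EXTERNAL,cv2.CHAIN_APPROX_NONE)
        m=np.zeros_like(m);cv2.drawContours(m,[max(cn,key=cv2.contourArea)],-1,1,-1)
        for P,nm in((ROOF,"solid"),(ROOFT,"top")):
            x,f=fit(c,P,m,b,[.657,.079,.035]);print(n,nm,(x[:2]*1000).round(1),np.degrees(x[2]).round(2),round(f,1),m.sum())
# edge lines in top image: subpixel gradient along side edges & front edge
g=cv2.GaussianBlur(cv2.cvtColor(np.array(t["image"]),cv2.COLOR_RGB2GRAY).astype(float),(3,3),.6)
def edge(P0,P1,nrm):  # world pts z=36, search +-8mm along nrm
    out=[]
    for f in np.linspace(.08,.92,40):
        p=np.array(P0)+(np.array(P1)-P0)*f; o=np.arange(-.009,.0091,.0005)
        q=proj(t,[[*(p+u*np.array(nrm)),.036] for u in o]).astype(np.float32)
        v=cv2.remap(g.astype(np.float32),q[:,0],q[:,1],cv2.INTER_CUBIC)[:,0]; d=np.abs(np.gradient(v)); d[d<d.max()*.5]=0
        out.append((f,(o*d).sum()/d.sum()))
    out=np.array(out); med=np.median(out[:,1]);k=abs(out[:,1]-med)<.004
    L=np.polyfit(out[k,0],out[k,1],1); return (L*1000).round(2),k.sum()
a=np.radians(2);ex=np.array([np.cos(a),np.sin(a)]);ey=np.array([-ex[1],ex[0]]);o=np.array([.658,.079])
print("left",edge(o+.057*ey,o+.15*ex+.057*ey,ey)); print("right",edge(o-.057*ey,o+.15*ex-.057*ey,ey)); print("front",edge(o-.057*ey,o+.057*ey,ex)); print("back",edge(o+.15*ex-.057*ey,o+.15*ex+.057*ey,ex))
E
```

```text
top solid [659.2  80.5] 2.22 18.2 2366
top top [657.4  79.7] 2.33 25.3 2366
side solid [655.2  77.8] 3.84 17.1 826
side top [653.5  65.1] 3.99 76.1 826
left (array([-2.45,  1.17]), np.int64(33))
right (array([0.97, 0.3 ]), np.int64(40))
front (array([-0.99,  2.47]), np.int64(40))
back (array([-1.35,  0.62]), np.int64(36))
```

play_rows:
  motion:
    - [0, 0, 0.15, 0, 0, 0, 55]
    - [0, 0, 0.3, 0, 0, 0, 55]
    - [0, 0, 0.45, 0, 0, 0, 55]
    - [0, 0, 0.487, 0, 0, 0, 55]
    - [0, 0, 0.487, 0, 0, 0, 55]

```text
time: 20.12
ee_pos: [0.4273, 0.0979, 0.0085]
eef_rot: [1.0, 0.03, -0.001, -0.0]
ft_force: [0.4, 0.2, 0.4]
width: 0.0478
```

```bash
python3 go.py 427.9 97.7 10 3.4
```

```text
t 20.12 pos [427.3  97.9   8.5] F [0.4 0.2 0.4] w 47.8
shift [ 0.0029  0.0013 -0.0077] turn [-0.0004  0.0007  0.0001] rows 0.0
```

play_rows:
  motion:
    - [0.002, 0.001, 0, 0, 0, 0, 40]
    - [0.002, 0.001, 0, 0, 0, 0, 25]
    - [0.002, 0.001, 0, 0, 0, 0, 12]
    - [0.002, 0.001, 0, 0, 0, 0, 5]
    - [0.002, 0.001, 0, 0, 0, 0, 5]
  squeeze: 15

```text
time: 20.75
ee_pos: [0.4277, 0.0972, 0.0087]
eef_rot: [1.0, 0.03, 0.0, 0.0]
ft_force: [-0.0, -1.2, 1.6]
width: 0.01
```

play_rows:
  motion:
    - [0, 0, 0, 0, 0, 0, 5]
    - [0, 0, 0, 0, 0, 0, 5]
    - [0, 0, 0, 0, 0, 0, 5]
  squeeze: 30

```text
time: 21.12
ee_pos: [0.4277, 0.0971, 0.0087]
eef_rot: [1.0, 0.03, 0.0, 0.0]
ft_force: [-1.4, -2.5, 5.1]
width: 0.0094
```

```bash
python3 go.py 446 78 9 2.2;  python3 - <<'E'
from look import *
t=eyes.camera("top"); print(dishtop(t,(190,205,220,240)))
E
```

```text
t 21.12 pos [427.7  97.1   8.7] F [-1.4 -2.5  5.1] w 9.4
shift [ 0.0855  0.1009 -0.0017] turn [0.0003 0.     0.0132] rows 0.4
(95, np.float64(202.76), np.float64(221.82), array([537.2, 105.3,  11. ]))
```

play_rows:
  motion:
    - [0.004, 0.007, 0, 0, 0, 0.001, 5]
    - [0.012, 0.02, 0, 0, 0, 0.003, 5]
    - [0.022, 0.035, 0, 0, 0, 0.005, 5]
    - [0.032, 0.05, 0, 0, 0, 0.006, 5]
    - [0.042, 0.066, 0, 0, 0, 0.0066, 5]
  squeeze: 35

```text
time: 21.8
ee_pos: [0.4366, 0.0863, 0.0087]
eef_rot: [1.0, 0.025, -0.0, -0.001]
ft_force: [-3.4, 4.3, 5.6]
width: 0.0093
```

play_rows:
  motion:
    - [0.01, 0.015, 0, 0, 0, 0.002, 5]
    - [0.02, 0.03, 0, 0, 0, 0.004, 5]
    - [0.032, 0.048, 0, 0, 0, 0.006, 5]
    - [0.042, 0.066, 0, 0, 0, 0.0066, 5]
    - [0.042, 0.066, 0, 0, 0, 0.0066, 5]

```text
time: 22.42
ee_pos: [0.4461, 0.073, 0.0087]
eef_rot: [1.0, 0.02, 0.0, -0.001]
ft_force: [-0.3, 4.3, 2.4]
width: 0.0097
```

```bash
python3 - <<'E'
from look import *
t=eyes.camera("top"); print(dishtop(t,(190,195,230,240)))
b=blob(t,(100,100,50),(125,255,255),(175,180,250,232)); ys,xs=np.nonzero(b)
print([(y,xs[ys==y].min(),xs[ys==y].max()) for y in np.unique(ys)[::4]])
save(t,"st.png",(165,110,265,260),4)
E
python3 go.py 446 71.8 9 2.2
```

```text
(212, np.float64(203.73), np.float64(220.85), array([539.7, 102.8,  11. ]))
[(np.int64(198), np.int64(225), np.int64(227)), (np.int64(202), np.int64(199), np.int64(227)), (np.int64(206), np.int64(199), np.int64(227)), (np.int64(210), np.int64(200), np.int64(227)), (np.int64(214), np.int64(202), np.int64(228)), (np.int64(218), np.int64(219), np.int64(228)), (np.int64(222), np.int64(207), np.int64(228)), (np.int64(226), np.int64(209), np.int64(228)), (np.int64(230), np.int64(210), np.int64(228))]
t 22.48 pos [446.1  73.    8.7] F [0.6 4.8 3.2] w 9.7
shift [-0.0007  0.0059 -0.0016] turn [-0.0006 -0.0004  0.0007] rows 0.0
```

View pics/st.png

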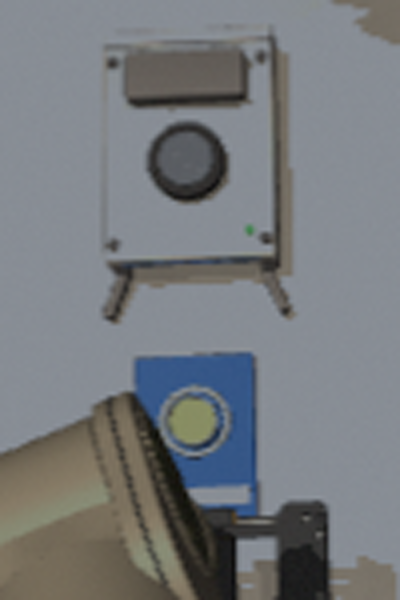

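The picture shows the front edge centred at about column 195 of the crop, with the horn tips at 108 and 288 (mid 198). I'll check that against the projected model.

```bash
python3 - <<'E'
from h import *
t=eyes.camera("top")
f=lambda X:((proj(t,X)[0]-[165,110]+.5)*4).round(0)
def tr(o,a,p): a=np.radians(a);return [o[0]+p[0]*np.cos(a)-p[1]*np.sin(a),o[1]+p[0]*np.sin(a)+p[1]*np.cos(a),p[2]]
B=(.659,.0796)  # camera-frame estimate
for p in([-.032,.053,.014],[-.032,-.053,.014],[0,.057,.036],[0,-.057,.036],[.15,.057,.036],[.15,-.057,.036]): print("bridge",p,f(tr(B,2.2,p)))
C=tr((.4461,.0726),2.2,[.1,0,0])
for p in([.055,.04,.006],[.055,-.04,.006],[.01,0,.017]): print("car",p,f(tr(C,2.2,p)))
E
```

```text
bridge [-0.032, 0.053, 0.014] [117. 318.]
bridge [-0.032, -0.053, 0.014] [275. 311.]
bridge [0, 0.057, 0.036] [104. 264.]
bridge [0, -0.057, 0.036] [277. 256.]
bridge [0.15, 0.057, 0.036] [103.  48.]
bridge [0.15, -0.057, 0.036] [272.  40.]
car [0.055, 0.04, 0.006] [137. 358.]
car [0.055, -0.04, 0.006] [256. 353.]
car [0.01, 0, 0.017] [195. 420.]
```

play_rows:
  motion:
    - [0.01, 0.004, 0, 0, 0, 0, 5]
    - [0.035, 0.007, 0, 0, 0, 0, 5]
    - [0.065, 0.007, 0, 0, 0, 0, 5]
    - [0.095, 0.007, 0, 0, 0, 0, 5]
    - [0.125, 0.007, 0, 0, 0, 0, 5]
  squeeze: 20

```text
time: 23.15
ee_pos: [0.4682, 0.0711, 0.0085]
eef_rot: [1.0, 0.019, -0.003, 0.001]
ft_force: [-18.1, -1.0, 23.6]
width: 0.01
```

play_rows:
  motion:
    - [0.025, 0, 0, 0, 0, 0, 5]
    - [0.05, 0, 0, 0, 0, 0, 5]
    - [0.075, 0, 0, 0, 0, 0, 5]
    - [0.1, 0, 0, 0, 0, 0, 5]
    - [0.125, 0, 0, 0, 0, 0, 5]

```text
time: 23.78
ee_pos: [0.4934, 0.072, 0.0085]
eef_rot: [1.0, 0.019, -0.003, 0.001]
ft_force: [-16.0, -0.1, 20.5]
width: 0.0099
```

```bash
python3 go.py 505 73.7 9 2.2
```

```text
t 23.77 pos [493.4  72.    8.5] F [-16.   -0.1  20.5] w 9.9
shift [ 0.0584 -0.0065 -0.0027] turn [0.0012 0.0034 0.0001] rows 0.2
```

Dragging is costing 16 N because the hand presses down 20 N (the carrier hadn't reached the horns when it began). I'll ease the hand upward before going on.

play_rows:
  motion:
    - [0, 0, -0.003, 0, 0, 0, 5]
    - [0, 0, -0.005, 0, 0, 0, 5]
    - [0, 0, -0.005, 0, 0, 0, 5]

```text
time: 24.15
ee_pos: [0.4955, 0.0721, 0.0091]
eef_rot: [1.0, 0.019, -0.0, 0.0]
ft_force: [-0.8, 0.5, -4.2]
width: 0.0099
```

```bash
python3 go.py 505 73.7 9 2.2; python3 -c "
from h import *
s=r.read_state();print(s['eef_rot'],s['torque'])"
```

```text
t 24.15 pos [495.5  72.1   9.1] F [-0.8  0.5 -4.2] w 9.9
shift [ 0.0476 -0.0062  0.0005] turn [ 0.0002  0.0004 -0.0001] rows 0.2
[ 9.99817257e-01  1.91130861e-02 -3.45548175e-04  1.49889509e-04] [ 0.0158676   0.25501849 -0.00547725]
```

play_rows:
  motion:
    - [0.008, -0.002, 0, 0, 0, 0, 5]
    - [0.02, -0.004, 0, 0, 0, 0, 5]
    - [0.032, -0.005, 0, 0, 0, 0, 5]
    - [0.044, -0.005, 0, 0, 0, 0, 5]
    - [0.056, -0.005, 0, 0, 0, 0, 5]
  squeeze: 15

```text
time: 24.78
ee_pos: [0.5073, 0.074, 0.0095]
eef_rot: [1.0, 0.019, 0.0, 0.0]
ft_force: [0.4, 0.2, -4.6]
width: 0.0096
```

```bash
python3 go.py 520 74.3 9 2.2
```

```text
t 24.77 pos [507.3  74.    9.5] F [ 0.4  0.2 -4.6] w 9.6
shift [0.0638 0.0007 0.0026] turn [ 0.     -0.      0.0002] rows 0.2
```

play_rows:
  motion:
    - [0.015, 0, 0, 0, 0, 0, 5]
    - [0.035, 0, 0, 0, 0, 0, 5]
    - [0.055, 0, 0, 0, 0, 0, 5]
    - [0.075, 0, 0, 0, 0, 0, 5]
    - [0.09, 0, 0, 0, 0, 0, 5]

```text
time: 25.4
ee_pos: [0.5254, 0.0746, 0.0095]
eef_rot: [1.0, 0.019, 0.0, 0.0]
ft_force: [-0.7, -0.4, -4.2]
width: 0.0098
```

play_rows:
  motion:
    - [0.015, 0, 0, 0, 0, 0, 5]
    - [0.035, 0, 0, 0, 0, 0, 5]
    - [0.055, 0, 0, 0, 0, 0, 5]
    - [0.075, 0, 0, 0, 0, 0, 5]
    - [0.09, 0, 0, 0, 0, 0, 5]

```text
time: 26.02
ee_pos: [0.5433, 0.0753, 0.0095]
eef_rot: [1.0, 0.019, 0.0, 0.0]
ft_force: [-1.1, -0.9, -4.3]
width: 0.0097
```

```bash
python3 go.py 564 76 9 2.2
```

```text
t 26.02 pos [543.3  75.3   9.5] F [-1.1 -0.9 -4.3] w 9.7
shift [0.1034 0.0005 0.0027] turn [ 0.     -0.      0.0001] rows 0.3
```

play_rows:
  motion:
    - [0.015, 0, 0, 0, 0, 0, 5]
    - [0.035, 0, 0, 0, 0, 0, 5]
    - [0.055, 0, 0, 0, 0, 0, 5]
    - [0.075, 0, 0, 0, 0, 0, 5]
    - [0.09, 0, 0, 0, 0, 0, 5]
  squeeze: 12

```text
time: 26.65
ee_pos: [0.5613, 0.076, 0.0095]
eef_rot: [1.0, 0.019, 0.0, 0.0]
ft_force: [-1.1, 0.5, -2.8]
width: 0.0101
```

play_rows:
  motion:
    - [0.003, 0, 0, 0, 0, 0, 5]
    - [0.006, 0, 0, 0, 0, 0, 5]
    - [0.009, 0, 0, 0, 0, 0, 5]
    - [0.012, 0, 0, 0, 0, 0, 5]

```text
time: 27.15
ee_pos: [0.5634, 0.0761, 0.0096]
eef_rot: [1.0, 0.019, 0.0, 0.0]
ft_force: [-0.7, 0.2, -2.9]
width: 0.0098
```

play_rows:
  motion:
    - [0.003, 0, 0, 0, 0, 0, 5]
    - [0.006, 0, 0, 0, 0, 0, 5]
    - [0.009, 0, 0, 0, 0, 0, 5]
    - [0.012, 0, 0, 0, 0, 0, 5]

```text
time: 27.65
ee_pos: [0.5659, 0.0762, 0.0095]
eef_rot: [1.0, 0.019, 0.0, 0.0]
ft_force: [-1.1, -0.3, -2.8]
width: 0.0099
```

play_rows:
  motion:
    - [0.003, 0, 0, 0, 0, 0, 5]
    - [0.006, 0, 0, 0, 0, 0, 5]
    - [0.009, 0, 0, 0, 0, 0, 5]
    - [0.012, 0, 0, 0, 0, 0, 5]

```text
time: 28.15
ee_pos: [0.5682, 0.0763, 0.0095]
eef_rot: [1.0, 0.019, -0.0, 0.0]
ft_force: [-0.6, -0.2, -2.7]
width: 0.01
```

play_rows:
  motion:
    - [0.003, 0, 0, 0, 0, 0, 5]
    - [0.006, 0, 0, 0, 0, 0, 5]
    - [0.009, 0, 0, 0, 0, 0, 5]
    - [0.012, 0, 0, 0, 0, 0, 5]

```text
time: 28.65
ee_pos: [0.5707, 0.0764, 0.0095]
eef_rot: [1.0, 0.019, 0.0, 0.0]
ft_force: [-0.7, 0.8, -3.4]
width: 0.0099
```

play_rows:
  motion:
    - [0.003, 0, 0, 0, 0, 0, 5]
    - [0.006, 0, 0, 0, 0, 0, 5]
    - [0.009, 0, 0, 0, 0, 0, 5]
    - [0.012, 0, 0, 0, 0, 0, 5]

```text
time: 29.15
ee_pos: [0.5731, 0.0765, 0.0096]
eef_rot: [1.0, 0.019, 0.0, 0.0]
ft_force: [-0.1, 0.6, -3.6]
width: 0.01
```

play_rows:
  motion:
    - [0.003, 0, 0, 0, 0, 0, 5]
    - [0.006, 0, 0, 0, 0, 0, 5]
    - [0.009, 0, 0, 0, 0, 0, 5]
    - [0.012, 0, 0, 0, 0, 0, 5]

```text
time: 29.65
ee_pos: [0.5755, 0.0765, 0.0096]
eef_rot: [1.0, 0.019, 0.0, 0.0]
ft_force: [-1.2, -0.3, -3.1]
width: 0.0099
```

play_rows:
  motion:
    - [0.003, 0, 0, 0, 0, 0, 5]
    - [0.006, 0, 0, 0, 0, 0, 5]
    - [0.009, 0, 0, 0, 0, 0, 5]
    - [0.012, 0, 0, 0, 0, 0, 5]

```text
time: 30.15
ee_pos: [0.5779, 0.0767, 0.0096]
eef_rot: [1.0, 0.019, 0.0, 0.0]
ft_force: [-0.2, 0.2, -3.3]
width: 0.0099
```

play_rows:
  motion:
    - [0.003, 0, 0, 0, 0, 0, 5]
    - [0.006, 0, 0, 0, 0, 0, 5]
    - [0.009, 0, 0, 0, 0, 0, 5]
    - [0.012, 0, 0, 0, 0, 0, 5]

```text
time: 30.65
ee_pos: [0.5802, 0.0767, 0.0095]
eef_rot: [1.0, 0.019, -0.0, 0.0]
ft_force: [-0.5, 0.6, -2.5]
width: 0.0098
```

play_rows:
  motion:
    - [0.003, 0, 0, 0, 0, 0, 5]
    - [0.006, 0, 0, 0, 0, 0, 5]
    - [0.009, 0, 0, 0, 0, 0, 5]
    - [0.012, 0, 0, 0, 0, 0, 5]

```text
time: 31.15
ee_pos: [0.5827, 0.0768, 0.0096]
eef_rot: [1.0, 0.019, 0.0, 0.0]
ft_force: [0.2, 0.2, -3.7]
width: 0.0101
```

play_rows:
  motion:
    - [0.003, 0, 0, 0, 0, 0, 5]
    - [0.006, 0, 0, 0, 0, 0, 5]
    - [0.009, 0, 0, 0, 0, 0, 5]
    - [0.012, 0, 0, 0, 0, 0, 5]

```text
time: 31.65
ee_pos: [0.5851, 0.0769, 0.0096]
eef_rot: [1.0, 0.019, 0.0, 0.0]
ft_force: [-0.7, 1.0, -4.0]
width: 0.0098
```

play_rows:
  motion:
    - [0.003, 0, 0, 0, 0, 0, 5]
    - [0.006, 0, 0, 0, 0, 0, 5]
    - [0.009, 0, 0, 0, 0, 0, 5]
    - [0.012, 0, 0, 0, 0, 0, 5]

```text
time: 32.15
ee_pos: [0.5875, 0.077, 0.0095]
eef_rot: [1.0, 0.019, 0.0, 0.0]
ft_force: [0.5, 0.7, -2.7]
width: 0.0099
```

play_rows:
  motion:
    - [0.003, 0, 0, 0, 0, 0, 5]
    - [0.006, 0, 0, 0, 0, 0, 5]
    - [0.009, 0, 0, 0, 0, 0, 5]
    - [0.012, 0, 0, 0, 0, 0, 5]

```text
time: 32.65
ee_pos: [0.5898, 0.0771, 0.0095]
eef_rot: [1.0, 0.019, 0.0, 0.0]
ft_force: [0.1, 0.2, -3.6]
width: 0.01
```

play_rows:
  motion:
    - [0.003, 0, 0, 0, 0, 0, 5]
    - [0.006, 0, 0, 0, 0, 0, 5]
    - [0.009, 0, 0, 0, 0, 0, 5]
    - [0.012, 0, 0, 0, 0, 0, 5]

```text
time: 33.15
ee_pos: [0.5922, 0.0772, 0.0095]
eef_rot: [1.0, 0.019, -0.0, 0.0]
ft_force: [-1.2, 0.3, -3.0]
width: 0.0099
```

play_rows:
  motion:
    - [0.003, 0, 0, 0, 0, 0, 5]
    - [0.006, 0, 0, 0, 0, 0, 5]
    - [0.009, 0, 0, 0, 0, 0, 5]
    - [0.012, 0, 0, 0, 0, 0, 5]

```text
time: 33.65
ee_pos: [0.5946, 0.0773, 0.0095]
eef_rot: [1.0, 0.019, 0.0, 0.0]
ft_force: [-0.8, -0.2, -2.6]
width: 0.0096
```

play_rows:
  motion:
    - [0.003, 0, 0, 0, 0, 0, 5]
    - [0.006, 0, 0, 0, 0, 0, 5]
    - [0.009, 0, 0, 0, 0, 0, 5]
    - [0.012, 0, 0, 0, 0, 0, 5]

```text
time: 34.15
ee_pos: [0.597, 0.0774, 0.0095]
eef_rot: [1.0, 0.019, 0.0, 0.0]
ft_force: [0.2, -0.1, -2.6]
width: 0.0098
```

play_rows:
  motion:
    - [0.003, 0, 0, 0, 0, 0, 5]
    - [0.006, 0, 0, 0, 0, 0, 5]
    - [0.009, 0, 0, 0, 0, 0, 5]
    - [0.012, 0, 0, 0, 0, 0, 5]

```text
time: 34.65
ee_pos: [0.5994, 0.0775, 0.0095]
eef_rot: [1.0, 0.019, 0.0, 0.0]
ft_force: [-0.5, -0.1, -3.7]
width: 0.0101
```

play_rows:
  motion:
    - [0.003, 0, 0, 0, 0, 0, 5]
    - [0.006, 0, 0, 0, 0, 0, 5]
    - [0.009, 0, 0, 0, 0, 0, 5]
    - [0.012, 0, 0, 0, 0, 0, 5]

```text
time: 35.15
ee_pos: [0.6018, 0.0776, 0.0095]
eef_rot: [1.0, 0.019, 0.0, 0.0]
ft_force: [0.7, 1.0, -3.5]
width: 0.01
```

play_rows:
  motion:
    - [0.003, 0, 0, 0, 0, 0, 5]
    - [0.006, 0, 0, 0, 0, 0, 5]
    - [0.009, 0, 0, 0, 0, 0, 5]
    - [0.012, 0, 0, 0, 0, 0, 5]

```text
time: 35.65
ee_pos: [0.6041, 0.0776, 0.0095]
eef_rot: [1.0, 0.019, -0.0, 0.0]
ft_force: [-2.0, -0.8, -3.8]
width: 0.0097
```

play_rows:
  motion:
    - [0.003, 0, 0, 0, 0, 0, 5]
    - [0.006, 0, 0, 0, 0, 0, 5]
    - [0.009, 0, 0, 0, 0, 0, 5]

```text
time: 36.02
ee_pos: [0.6059, 0.0777, 0.0095]
eef_rot: [1.0, 0.019, -0.0, 0.0]
ft_force: [-1.0, 1.2, -3.3]
width: 0.0101
```

```bash
cat > avg.py <<'E'
from look import *
F=[]
for i in range(5):
    t=eyes.camera("top"); F.append(r.read_state()["ft_force"])
F=np.array(F);print(F.mean(0).round(2),F.std(0).round(2),r.read_state()["time"],r.read_state()["ee_pos"].round(4),dishtop(t,(185,140,235,240)))
E
python3 avg.py
```

```text
[-1.56 -0.24 -3.18] [0.61 0.36 0.46] 36.275 [0.6061 0.0778 0.0096] (1293, np.float64(206.59), np.float64(195.66), array([607.4,  96.9,  11. ]))
```

play_rows:
  motion:
    - [0.003, 0, 0, 0, 0, 0, 5]
    - [0.006, 0, 0, 0, 0, 0, 5]
    - [0.01, 0, 0, 0, 0, 0, 5]

```text
time: 36.65
ee_pos: [0.608, 0.0778, 0.0095]
eef_rot: [1.0, 0.019, -0.0, 0.0]
ft_force: [-2.3, -0.1, -3.2]
width: 0.0098
```

```bash
python3 avg.py
```

```text
[-1.69 -0.3  -3.05] [0.4  0.31 0.48] 36.9 [0.6081 0.0778 0.0096] (1262, np.float64(206.16), np.float64(194.95), array([609.4,  98.1,  11. ]))
```

play_rows:
  motion:
    - [0.003, 0, 0, 0, 0, 0, 5]
    - [0.006, 0, 0, 0, 0, 0, 5]
    - [0.006, 0, 0, 0, 0, 0, 5]

```text
time: 37.28
ee_pos: [0.6092, 0.0779, 0.0095]
eef_rot: [1.0, 0.019, 0.0, 0.0]
ft_force: [-1.5, -0.1, -3.4]
width: 0.0097
```

play_rows:
  motion:
    - [0.003, 0, 0, 0, 0, 0, 5]
    - [0.003, 0, 0, 0, 0, 0, 5]

```text
time: 37.52
ee_pos: [0.6098, 0.0779, 0.0095]
eef_rot: [1.0, 0.019, 0.0, 0.0]
ft_force: [-2.2, 0.1, -2.6]
width: 0.0098
```

play_rows:
  motion:
    - [0.003, 0, 0, 0, 0, 0, 5]
    - [0.003, 0, 0, 0, 0, 0, 5]

```text
time: 37.78
ee_pos: [0.6104, 0.0779, 0.0095]
eef_rot: [1.0, 0.019, 0.0, 0.0]
ft_force: [-1.7, 0.8, -3.7]
width: 0.0096
```

play_rows:
  motion:
    - [0.003, 0, 0, 0, 0, 0, 5]
    - [0.003, 0, 0, 0, 0, 0, 5]

```text
time: 38.02
ee_pos: [0.6111, 0.0779, 0.0095]
eef_rot: [1.0, 0.019, 0.0, 0.0]
ft_force: [-1.8, 0.1, -2.5]
width: 0.0097
```

play_rows:
  motion:
    - [0.003, 0, 0, 0, 0, 0, 5]
    - [0.003, 0, 0, 0, 0, 0, 5]

```text
time: 38.28
ee_pos: [0.6116, 0.0779, 0.0095]
eef_rot: [1.0, 0.019, -0.0, 0.0]
ft_force: [-2.4, -0.8, -3.7]
width: 0.0095
```

```bash
python3 avg.py
```

```text
[-2.38  0.23 -3.26] [0.28 0.56 0.26] 38.525 [0.6116 0.078  0.0096] (1324, np.float64(206.7), np.float64(195.22), array([608.7,  96.7,  11. ]))
```

play_rows:
  motion:
    - [0.003, 0, 0, 0, 0, 0, 5]
    - [0.003, 0, 0, 0, 0, 0, 5]

```text
time: 38.78
ee_pos: [0.6118, 0.0779, 0.0094]
eef_rot: [1.0, 0.019, -0.0, 0.0]
ft_force: [-5.6, 0.4, -2.5]
width: 0.0102
```

play_rows:
  motion:
    - [0.003, 0, 0, 0, 0, 0, 5]
    - [0.003, 0, 0, 0, 0, 0, 5]

```text
time: 39.02
ee_pos: [0.6119, 0.078, 0.0092]
eef_rot: [1.0, 0.019, -0.001, 0.0]
ft_force: [-7.3, -0.7, -1.3]
width: 0.0097
```

Hard end felt at x = 611.7. I'll back off about 2.7 mm, take the weight off the hand, and release.

play_rows:
  motion:
    - [-0.006, 0, 0, 0, 0, 0, 5]
    - [-0.012, 0, 0, 0, 0, 0, 5]
    - [-0.017, 0, 0.001, 0, 0, 0, 5]
    - [-0.017, 0, 0.002, 0, 0, 0, 5]
    - [-0.017, 0, 0.003, 0, 0, 0, 5]

```text
time: 39.65
ee_pos: [0.6096, 0.0778, 0.009]
eef_rot: [1.0, 0.019, 0.0, 0.0]
ft_force: [-1.2, -0.0, -2.6]
width: 0.0098
```

play_rows:
  motion:
    - [0, 0, 0, 0, 0, 0, 5]
    - [0, 0, 0, 0, 0, 0, 5]

```text
time: 39.9
ee_pos: [0.6095, 0.0779, 0.009]
eef_rot: [1.0, 0.019, 0.0, 0.0]
ft_force: [-1.0, 0.3, -2.4]
width: 0.01
```

```bash
python3 avg.py
```

```text
[-0.73  0.03 -2.67] [0.55 0.55 0.54] 40.15 [0.6095 0.0779 0.009 ] (1299, np.float64(206.56), np.float64(194.99), array([609.3,  97.1,  11. ]))
```

play_rows:
  motion:
    - [0, 0, 0.002, 0, 0, 0, 5]
    - [0, 0, 0.004, 0, 0, 0, 5]
    - [0, 0, 0.004, 0, 0, 0, 5]

```text
time: 40.52
ee_pos: [0.6095, 0.0778, 0.0086]
eef_rot: [1.0, 0.019, 0.0, 0.0]
ft_force: [-5.3, -1.6, 6.5]
width: 0.0099
```

```bash
python3 avg.py
```

```text
[-4.92 -0.69  5.69] [0.33 0.78 0.42] 40.775 [0.6094 0.0779 0.0087] (1320, np.float64(206.76), np.float64(194.98), array([609.3,  96.5,  11. ]))
```

play_rows:
  motion:
    - [0, 0, -0.001, 0, 0, 0, 5]
    - [0, 0, -0.0015, 0, 0, 0, 5]
  squeeze: 5

```text
time: 41.02
ee_pos: [0.6095, 0.0779, 0.0087]
eef_rot: [1.0, 0.019, 0.0, 0.0]
ft_force: [-4.3, -1.8, 4.3]
width: 0.0101
```

play_rows:
  motion:
    - [0, 0, 0, 0, 0, 0, 20]
    - [0, 0, 0, 0, 0, 0, 40]
    - [0, 0, 0, 0, 0, 0, 50]
    - [0, 0, 0, 0, 0, 0, 50]

```text
time: 41.52
ee_pos: [0.6095, 0.0778, 0.0084]
eef_rot: [1.0, 0.019, 0.0, 0.0]
ft_force: [0.4, -0.1, 0.0]
width: 0.0386
```

```bash
python3 avg.py; python3 go.py 609 78 80 2.2
```

```text
[-0.31 -0.09 -0.25] [0.24 0.23 0.25] 41.775 [0.6094 0.0779 0.0084] (1303, np.float64(206.74), np.float64(196.3), array([605.7,  96.5,  11. ]))
t 41.77 pos [609.4  77.9   8.4] F [-0.  -0.1 -0.2] w 42.8
shift [-0.002  -0.0008 -0.3578] turn [ 0.     -0.      0.0001] rows 1.1
```

Free. Lift straight up, then back away and look.

play_rows:
  motion:
    - [0, 0, -0.1, 0, 0, 0, 50]
    - [0, 0, -0.3, 0, 0, 0, 50]
    - [0, 0, -0.5, 0, 0, 0, 50]
    - [-0.3, 0, -0.6, 0, 0, 0, 50]
    - [-0.6, 0, -0.6, 0, 0, 0, 50]

```text
time: 42.4
ee_pos: [0.4895, 0.0741, 0.1312]
eef_rot: [1.0, 0.02, 0.002, -0.0]
ft_force: [-1.1, 1.0, 1.4]
width: 0.0434
```

play_rows:
  motion:
    - [-0.2, 0.3, 0, 0, 0, 0, 50]
    - [-0.2, 0.6, 0, 0, 0, 0, 50]
    - [-0.2, 0.9, 0, 0, 0, 0, 50]
    - [-0.2, 0.9, 0, 0, 0, 0, 50]
    - [-0.2, 0.9, 0, 0, 0, 0, 50]

```text
time: 43.02
ee_pos: [0.4568, -0.1076, 0.1294]
eef_rot: [1.0, 0.019, 0.001, 0.0]
ft_force: [0.6, 0.2, -0.9]
width: 0.0433
```

```bash
python3 - <<'E'
from fit import *
t=eyes.camera("top"); s=eyes.camera("side")
a=np.array(t["image"])[120:250,150:260,::-1];b=np.array(s["image"])[140:230,230:350,::-1]
cv2.imwrite("pics/end.png",np.hstack([cv2.resize(a,(400,473),interpolation=cv2.INTER_CUBIC),cv2.copyMakeBorder(cv2.resize(b,(400,300),interpolation=cv2.INTER_CUBIC),0,173,0,0,0)]))
def ex(c,p,a): a=np.radians(a);return c[0]+p*np.cos(a),c[1]+p*np.sin(a)
# tongue end & tab position check, predicted with tab at (609.5,77.5)
b=blob(t,(100,100,40),(125,255,255),(180,170,235,215)); ys,xs=np.nonzero(b)
P=np.array([onz(t,(x,y),.006)[:2] for x,y in zip(xs,ys)])*1000
print("blue rows",ys.min(),ys.max(),"min x",np.percentile(P[:,0],[1,5]).round(1),"expect ~",609.5-20)
print(r.read_state()["time"],r.read_state()["ft_force"])
E
```

```text
blue rows 175 202 min x [591.1 593.9] expect ~ 589.5
43.125 [ 0.73401194 -0.02516571 -0.34273572]
```

View pics/end.png

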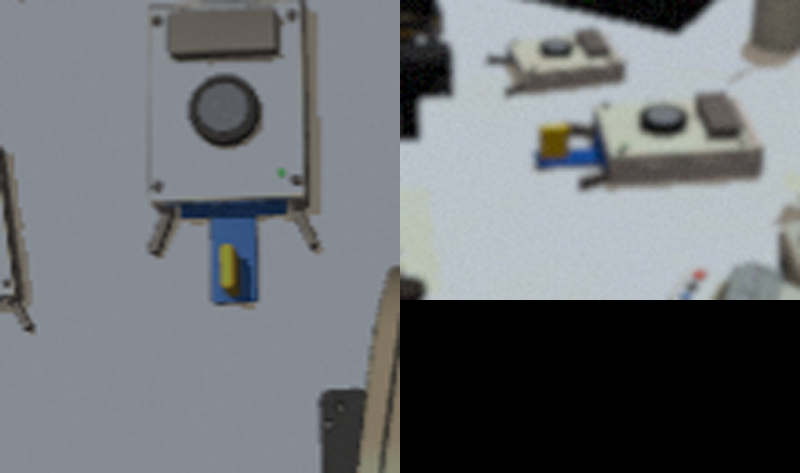

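The carrier stands straight between the guides. Its tongue end is at x≈590–591 against 589.5 expected at release, so it hasn't sprung back, and the hand is clear. Handing in.

```bash
python3 -c "
from bench import r,job
print(job.close_job(), r.read_state()['time'])"
```

```text
the job is handed in; nothing more can be done
the job is handed in; nothing more can be done
```

I put the dish in the carrier's ring, slid the loaded carrier into the larger bridge until the stop was felt, let go, and handed the job in at about 43 s of the 58 allowed. The hand-in reports no verdict.

- **Stop:** first touch was near tool x 603, and the hard end was felt clearly at 611.7 mm (7.3 N at the wrist). I backed off about 2.2 mm and released, so the pad should be pressed about 5–6 mm.
- **Last pictures:** the carrier is straight between the guides. Its tongue end is at x≈591 mm against about 590 expected, so it did not spring back. The hand was clear and the wrist force near zero.
- **Dish:** it was centred in the ring after placing. In the staging picture, before the carrier went in, it had slipped about 2 mm but was still inside the ring. Under the roof it cannot be seen, so its final seating is inferred.

What disagreed along the way:
- **Tool tip height:** with the jaws open about 54 mm, the fingertips touched the worktop at a reported z of −20 mm. The first closing therefore passed over the dish and nudged it under 1 mm; I regripped it after feeling for the table.
- **Drag while sliding:** early in the slide the hand pressed down about 20 N and the wrist showed a 16–18 N drag. The drag began before the carrier reached the horns and lasted until just short of the mouth, where I raised the hand. After that the hand carried part of the carrier's weight until just before release.
- **Just before release:** the hand pressed the carrier down about 4–6 N, with a 4–5 N push along the channel.

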